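# Change over the key-tag engraving fixture and post the finished tags

## Task

Post every finished red key tag, both the one clamped in the engraving fixture and those lying on the bench, edge-on through the slot in the lid of the blue collection box so that it drops right inside. Swing the fixture's clamp open to free its tag, lay the plain brass blank flat and fully home in the emptied pocket, and swing the clamp down onto it again. Leave the padlock and the oil bottle where they stand.

Things in the scene. Friction and masses are not known exactly. Their poses are not given: they have to be found in the camera images.
- fixture: Fixed aluminium engraving fixture, plate 150 x 84 x 15 mm (x -63 to +87). Origin on the bench under the pocket's centre. Dark strips 4 mm high bound a pocket 74 x 44 mm (long side x): side strips only from x -2 to +38 mm; the loading end (-x) is open at the sides for fingers, with a 20 mm wide stop at x -37. Clamp cheeks at x 52 to 80 mm, 55 mm high, 24 mm wide.
- nest (a point): Centre of the pocket's floor, 15 mm above the bench, axes of the fixture (x along the pocket, +x to the clamp, z up). A tag lying home has its centre 2.5 mm above this point, its underside on the floor and its top 1 mm above the strips.
- clamp (a joint): Toggle clamp angle, rad, about the fixture's y axis at clamp_pivot: about 0 down on a tag, 1.65 fully open. Stiff hinge (0.08 N m), stays where left. One rigid part: arm to -x, its rubber foot 42 mm from the pivot over the pocket, and a red handle, upright when down. Opening swings the handle to +x and down to level; the arm then stands up, 50 mm above the pivot, foot 25 mm to -x.
- clamp_ball (a point): Centre of the red ball, 24 mm across, on the end of the clamp's handle (stem 10 mm, grip sleeve 16 mm thick), 70 mm from the pivot; moves with the clamp.
- clamp_pivot (a point): Pivot of the clamp, fixed in the fixture, 62 mm to +x of the pocket's centre and 45 mm above the bench.
- box: Blue sheet-steel collection box with a white lid, fixed: 130 (x) x 165 (y) x 140 mm high, walls, lid and flat floor 3 mm thick. Origin under its centre on the bench. Empty inside; brass lock on its +y side.
- slot (a point): Centre of the posting slot at the top of the box's lid, 140 mm above the bench, axes of the box. The slot, with a red flat bezel, is 56 mm long (along x) and 14 mm wide (along y), through the 3 mm lid.
- tag_a: Finished key tag, red with a white engraved panel, flat plate 70 (x) x 40 (y) x 5 mm (z), 40 g; origin at its centre. Starts clamped in the fixture's pocket. The dark spot near its -x end does not matter: either end first, either face up.
- tag_b: Finished key tag like tag_a, lying flat on the bench; may be absent.
- tag_c: Finished key tag like tag_a, lying flat on the bench; may be absent.
- tag_d: Finished key tag like tag_a, lying flat on the bench; may be absent.
- tag_e: Finished key tag like tag_a, lying flat on the bench; may be absent.
- tag_f: Finished key tag like tag_a, lying flat on the bench; may be absent.
- blank: Plain brass-coloured blank tag, same size 70 x 40 x 5 mm, 40 g, origin at its centre; lies flat on the bench. Either way round and either face up will do in the pocket.
- padlock: Bystander: brass padlock standing on the bench, body 26 x 50 x 42 mm, 74 mm high with shackle; origin under its centre. Leave alone.
- oil: Bystander: small white oil bottle, 44 mm across, 90 mm high; origin under its centre. Leave alone.
- tin: Blue open tin of screwdrivers and keys, fixed: 110 x 170 x 25 mm; origin under its centre. Not part of the job.
There are look-alikes about, which are no part of the job. Leave any grey look-alike of the tag_d alone.

How it is judged:
On the way, in this order (a step that is already met when the one before it is completed fails the run):
1. the clamp is swung open (value of joint clamp above 1.2 rad), for 0.2 s.
2. the brass blank lies home in the fixture's pocket with the clamp still open (x of blank in the frame of nest between -0.003 and 0.003 m and y of blank in the frame of nest between -0.003 and 0.003 m and z of blank in the frame of nest below 0.0045 m and angle between the z axis of blank and the z axis of nest, either way round below 0.05 rad and angle between the x axis of blank and the x axis of nest, either way round below 0.12 rad and value of joint clamp above 0.6 rad), for 0.2 s.
At the end, for the whole second after the job is handed in: Every red tag present is at rest inside the box, its centre below the lid; the blank lies in the pocket, centred within 3 mm, flat (0.05 rad) on its floor (2 mm), long side along the pocket; the clamp is down on it (joint below 0.06 rad) (x of tag_a in the frame of box between -0.062 and 0.062 m and y of tag_a in the frame of box between -0.08 and 0.08 m and z of tag_a in the frame of box between 0 and 0.1 m and linear speed of each of tag_a, tag_b, tag_c, tag_d, tag_e, tag_f below 0.03 m/s and x of tag_b in the frame of box between -0.062 and 0.062 m and y of tag_b in the frame of box between -0.08 and 0.08 m and z of tag_b in the frame of box between 0 and 0.1 m and x of tag_c in the frame of box between -0.062 and 0.062 m and y of tag_c in the frame of box between -0.08 and 0.08 m and z of tag_c in the frame of box between 0 and 0.1 m and x of tag_d in the frame of box between -0.062 and 0.062 m and y of tag_d in the frame of box between -0.08 and 0.08 m and z of tag_d in the frame of box between 0 and 0.1 m and x of tag_e in the frame of box between -0.062 and 0.062 m and y of tag_e in the frame of box between -0.08 and 0.08 m and z of tag_e in the frame of box between 0 and 0.1 m and x of tag_f in the frame of box between -0.062 and 0.062 m and y of tag_f in the frame of box between -0.08 and 0.08 m and z of tag_f in the frame of box between 0 and 0.1 m and x of blank in the frame of nest between -0.003 and 0.003 m and y of blank in the frame of nest between -0.003 and 0.003 m and z of blank in the frame of nest below 0.0045 m and angle between the z axis of blank and the z axis of nest, either way round below 0.05 rad and angle between the x axis of blank and the x axis of nest, either way round below 0.12 rad and value of joint clamp below 0.06 rad); the robot touches nothing.
It fails at once if the padlock is displaced by more than 20 mm (distance of padlock from where it was at the start of the episode above 0.02 m).
It fails at once if the oil bottle is displaced by more than 20 mm (distance of oil from where it was at the start of the episode above 0.02 m).
Of tag_b, tag_c, tag_d, tag_e, tag_f only 3 to 5 are there at a start; the rules pass over those that are not, and their reading is None.
At some moment in a run one of tag_b, tag_c, tag_d, tag_e, tag_f may be knocked a few centimetres aside while the robot is not near it.
Once in a run the grip may slacken for a moment while it holds something.
It also fails if it takes over 210 s, if anything falls off the work surface, if the arm or the gripper's body presses on something with over 40 N, if the wrist force passes 120 N, or if a joint passes its speed limit or range.

## Robot

A 6-joint arm with a two-finger parallel gripper is mounted at the origin on the work surface. World frame = base frame: x ahead of the robot, y to its left, z up, the work surface at z = 0. Lengths are in m, angles in rad, forces in N, time in s.
With the tool pointing down it reaches from about 0.375 to 0.9 m from the base axis. Payload 3.1 kg.
Tool frame: the origin (TCP) lies between the finger pads; the fingertips stand 19 mm ahead of it and the grasp point (between the pads) is the TCP; z points along the fingers, y is the direction in which the jaws open and shut (so a half turn about z gives the same grasp; the last joint's range is limited). The gripper opens to 87 mm and grips with 3 to 60 N. Pads are 19 mm wide; open, the fingers measure 117 mm over their backs; the gripper's body (75 mm by 190 mm) begins 51 mm behind the grasp point.
Start: joints at [1.157, 0.527, 1.433, -0, 1.181, -0.178], TCP at [0.145, 0.608, 0.242] pointing down, gripper open.
Joint ranges: [-3.08, 3.08], [-0.75, 2.2], [0.22, 2.44], [-1.43, 4.57], [0, 2.65], [-2.85, 2.85]. Speed limits (rad/s): [2.79, 2.79, 3.14, 3.14, 3.14, 3.14].

## Interface

Orientations are given as a unit quaternion [x, y, z, w].
In Python, from rig import robot gives the robot as it stands.
- The arm moves only by the tool apply_moves, never from a script. Its argument "series" is a list of rows, each a list of 7 numbers: the shift along the tool's x, y, z in cm, then the turn, a rotation vector about the tool's x, y, z in degrees, then the opening, from 0 (shut) to 1 (fully open). In form: [[dx, dy, dz, rx, ry, rz, grip], ...]. A call has 1 to 5 rows; each row is the pose to reach, as a shift and turn from the pose commanded when the call began, along the tool's axes at that moment; what a row does not reach only later rows make up. A row lasts 1/12 s, in which the tool goes at most 41.7 mm and 7.16 degrees, less where a joint would pass 70% of its speed; a pose out of reach is approached as far as the arm can. A call with a gripper value outside its range is refused whole. The fingers move at their own pace and stop on an object; "newtons" is the grip in N (left out, the last holds). Time passes only in rows, so rows that repeat a pose let the fingers close. It gives the time, the measured TCP pose, the force and the opening at its end, in the units of the state.
- robot.get_obs(): the state, without advancing time (a new reading comes with each control period).
- robot.camera(name): name is "side" or "top" or "wrist"; returns the picture (480x640x3 uint8, red, green, blue); there is no depth.
- robot.camera_params(name): a dict with "mtx" (3x3 intrinsics, pixels), "origin" and "rotation" of the camera in the world. Camera axes: x right, y down, z forward; pixel columns grow to the right and rows downward; lengths in m; the calibration is good to about 2 mm. A picture is of the moment at which its call begins: read the wrist's pose just before it. camera_params takes no time and is no camera call; for the wrist camera it gives the pose at the moment of the call.
- robot.hand_in(): hands the job in, once; it reports no verdict.
The state is a dict: "time": time; "q": joint angles; "joint_velocities": joint speeds; "joint_torque": joint torques, N m; "position": TCP position; "tool_rot": TCP orientation; "ft_force": force on the tool from outside, world axes, zero at the start; "moment": the same for the moment, N m; "grip_width": finger opening in m.
Only numpy, scipy, OpenCV 4.12 (cv2) and the standard library are available. Lean on these libraries where they do the work, as an engineer would, in place of code of your own. Each camera call takes 0.05 s, during which the arm holds its last target. There are 200 camera calls.

## Working session

There is one attempt and no reset: what is moved stays moved. The work goes in short steps, Python scripts to look and compute and a tool call to move; the robot and the scene stay as the last step left them, time stands still between calls to the robot, and variables do not carry over. Pictures are saved under pics/ and viewed, about 12 in all and at most 16, crops included, and the job is handed in when it is done.

Besides the shell and the picture viewer there is one more tool, called after "Request:" as name([rows], argument=value, ...), one row to a line, values as JSON. apply_moves: Moves the arm, as the interface text tells. Its arguments: {"type":"object","properties":{"series":{"type":"array"},"newtons":{"type":"number"}},"required":["series"]}

```bash
ls; mkdir -p pics; python3 - <<'E'
from rig import robot
import cv2,numpy as np
np.set_printoptions(precision=4,suppress=True)
o=robot.get_obs();print(o)
for n in ("top","side","wrist"):
    p=robot.camera_params(n);print(n,p)
    cv2.imwrite(f"pics/{n}0.png",robot.camera(n)[...,::-1])
E
```

```text
pics
{'time': 0.0, 'q': array([ 1.1575,  0.5285,  1.4339, -0.    ,  1.1814, -0.1785]), 'joint_velocities': array([-0.0001,  0.0007, -0.    ,  0.0003, -0.0014,  0.0007]), 'joint_torque': array([ -0.0024, -44.0032, -17.6592,   0.0633,   0.0581,  -0.0002]), 'position': array([0.1451, 0.6072, 0.2406]), 'tool_rot': array([ 0.1171,  0.9931, -0.001 , -0.0003]), 'ft_force': array([ 0.0598, -1.0505,  0.3636]), 'moment': array([-0.0062,  0.0129,  0.0089]), 'grip_width': 0.08692852287327359}
top {'mtx': array([[479.7768,   0.    , 325.5752],
       [  0.    , 479.7768, 240.7851],
       [  0.    ,   0.    ,   1.    ]]), 'origin': array([0.4351, 0.0089, 1.13  ]), 'rotation': array([ 0.7151, -0.696 ,  0.042 , -0.0496])}
side {'mtx': array([[565.5199,   0.    , 319.1742],
       [  0.    , 565.5199, 238.6434],
       [  0.    ,   0.    ,   1.    ]]), 'origin': array([-0.0386, -0.6497,  0.8522]), 'rotation': array([ 0.8431, -0.3359,  0.1536, -0.3908])}
wrist {'mtx': array([[429.5353,   0.    , 328.644 ],
       [  0.    , 429.5353, 235.224 ],
       [  0.    ,   0.    ,   1.    ]]), 'origin': array([0.0771, 0.6234, 0.383 ]), 'rotation': array([0.7783, 0.6145, 0.0792, 0.1013])}
```

View pics/top0.png

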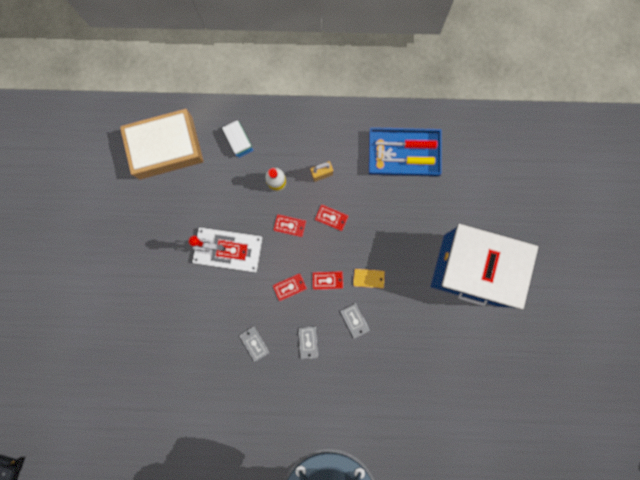

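View pics/side0.png

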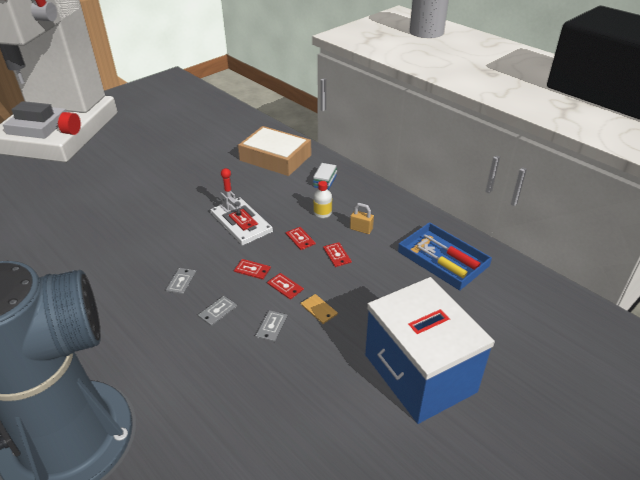

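Top view: red tags at (290,226), (332,217), (289,288) and (327,281), and tag_a clamped at (232,250). The brass blank is at (369,279) and the slot at (491,266). The clamp ball is at (194,241), and its base is to the right of it. Things that could be mistaken for targets: grey tags at (255,344), (308,343), (355,320), the oil's red cap at (273,174), the red screwdriver at (420,145) and the brass padlock at (321,170). The side view agrees. Next I measure positions.

```bash
cat > h.py <<'E'
import numpy as np,cv2
from scipy.spatial.transform import Rotation as R
from rig import robot
np.set_printoptions(precision=4,suppress=True)
def ray(p,uv,z):
    uv=np.atleast_2d(uv).astype(float);K=p['mtx']
    d=np.c_[(uv-K[:2,2])/K[0,0],np.ones(len(uv))]@R.from_quat(p['rotation']).as_matrix().T
    return p['origin']+d*((z-p['origin'][2])/d[:,2])[:,None]
def proj(p,X):
    c=(np.atleast_2d(X)-p['origin'])@R.from_quat(p['rotation']).as_matrix()
    return c[:,:2]/c[:,2:]*p['mtx'][0,0]+p['mtx'][:2,2]
def masks(im):
    h=cv2.cvtColor(im,cv2.COLOR_RGB2HSV);H,S,V=cv2.split(h)
    return dict(red=(((H<8)|(H>172))&(S>150)&(V>90)).astype(np.uint8),
      brass=((H>15)&(H<28)&(S>120)&(V>90)).astype(np.uint8))
def rects(m,p,z,amin=200):
    "min-area rects in world: centre, size, yaw of long side"
    out=[]
    for c in cv2.findContours(m,cv2.RETR_EXTERNAL,cv2.CHAIN_APPROX_NONE)[0]:
        if cv2.contourArea(c)<amin: continue
        w=ray(p,c[:,0],z)[:,:2]
        (cx,cy),(a,b),t=cv2.minAreaRect((w*1000).astype(np.float32))
        if a<b:a,b,t=b,a,t+90
        out.append((c[:,0].mean(0),np.array([cx,cy])/1e3,np.array([a,b]),(t+90)%180-90))
    return out
E
python3 - <<'E'
from h import *
im=robot.camera("top");p=robot.camera_params("top");m=masks(im)
for k in m:
    for r in rects(m[k],p,0.005,80): print(k,*r)
s=[r for r in rects(m['red'],p,0.14,80) if r[0][0]>450];print('slot',s)
# lid outline (white)
h=cv2.cvtColor(im,cv2.COLOR_RGB2HSV);w=((h[...,1]<40)&(h[...,2]>170)).astype(np.uint8)
for r in rects(w,p,0.14,1000):print('white@.14',*r)
for r in rects(w,p,0.015,500):print('white@.015',*r)
E
```

```text
red [289.2152 286.7089] [0.4712 0.1053] [69.1732 38.2895] -64.8571834564209
red [327.4302 280.0116] [0.4893 0.0161] [67.946  37.3611] -88.43705475330353
red [490.3867 265.6933] [ 0.5334 -0.3646] [71.0574 24.1517] -14.68731689453125
red [232.1735 252.949 ] [0.5537 0.2452] [68.6901 34.1474] 83.4126968383789
red [194.9412 241.1471] [0.5754 0.3315] [31.2435 23.9201] -88.48370397090912
red [289.0244 225.122 ] [0.6167 0.111 ] [68.943 38.475] 78.01817321777344
red [330.4436 216.7594] [0.6384 0.0115] [68.9551 39.1835] 68.40398406982422
red [420.5286 143.9714] [ 0.8242 -0.2004] [75.244  15.0701] -88.60137331485748
brass [368.6404 278.0449] [ 0.4969 -0.0796] [71.9603 40.8403] 88.38965606689453
brass [320.5469 172.1875] [0.7469 0.0383] [52.9898 30.4959] -85.29898691177368
brass [420.5    160.1129] [ 0.7842 -0.2005] [65.2757 14.9361] -88.58275198936462
brass [157.4319 155.3884] [0.809  0.4307] [172.5753 139.3309] -72.75520324707031
slot [(array([490.3867, 265.6933]), array([ 0.5216, -0.3198]), array([62.5309, 21.2536]), -14.687355041503906)]
white@.14 [225.8166 249.4527] [0.5406 0.2254] [134.5876  75.5613] 83.21455383300781
white@.14 [490.4571 265.8679] [ 0.5217 -0.3196] [169.7067 134.9197] 75.21180725097656
white@.14 [158.1927 140.9583] [0.7711 0.3861] [129.617   92.9714] -72.72813034057617
white@.14 [272.8078  76.9109] [0.9144 0.1437] [179.4844  78.9169] 73.47628021240234
white@.015 [225.8166 249.4527] [0.5539 0.2527] [151.5802  85.1014] 83.21456909179688
white@.015 [490.4571 265.8679] [ 0.5327 -0.361 ] [191.1332 151.9541] 75.2117919921875
white@.015 [158.1927 140.9583] [0.8136 0.4337] [145.982  104.7096] -72.72812080383301
white@.015 [272.8078  76.9109] [0.9749 0.1607] [202.1455  88.8807] 73.47625732421875
```

Request:
apply_moves([
  [2,4,0,0,0,0,1],
  [5,8,0,0,0,7,1],
  [7,8,2,0,0,14,1],
  [7,8,2,0,7,21,1],
  [7,8,2,0,7,21,1],
])

```text
time: 0.62
position: [0.0938, 0.702, 0.2191]
tool_rot: [0.296, 0.953, 0.005, -0.062]
ft_force: [0.3, -0.4, -0.0]
grip_width: 0.0871
```

```bash
python3 - <<'E'
from h import *
o=robot.get_obs();print(o['q'],o['position'],o['tool_rot'],o['ft_force'],o['time'])
E
```

```text
[1.2299 0.6567 1.2493 0.1312 1.2325 0.218 ] [0.0938 0.702  0.2191] [ 0.2961  0.9532  0.0053 -0.0617] [ 0.2638 -0.4182 -0.0057] 0.6167
```

```bash
cat >> h.py <<'E'
import json,os
def log():
    o=robot.get_obs()
    with open('kin.txt','a') as f: f.write(' '.join(map(str,[*o['q'],*o['position'],*o['tool_rot']]))+'\n')
    return o
def fkw(q,k):
    "k: d1,lat,a2,a3,e,d6,o1,o6"
    r=R.from_euler('z',q[0]+k[6]);A=r*R.from_euler('y',q[1]);B=A*R.from_euler('y',q[2]);C=B*R.from_euler('ZYZ',[q[3],q[4],q[5]+k[7]])
    return np.array([0,0,k[0]])+r.apply([0,k[1],0])+A.apply([0,0,k[2]])+B.apply([k[4],0,k[3]])+C.apply([0,0,k[5]]),C
E
cat > kin.txt <<'E'
1.1575 0.5285 1.4339 -0.0 1.1814 -0.1785 0.1451 0.6072 0.2406 0.1171 0.9931 -0.001 -0.0003
E
cat > fit.py <<'E'
from h import *
from scipy.optimize import least_squares
D=np.loadtxt('kin.txt',ndmin=2)
def f(k):
    o=[]
    for d in D:
        p,C=fkw(d[:6],k);o+=[*(p-d[6:9])*10,*(R.from_quat(d[9:]).inv()*C).as_rotvec()]
        o=list(o)
    return o+list(0.001*(np.array(k)-k0))
k0=np.array([.3,0.1,.4,.4,0,.2,0,1.57])
s=least_squares(f,k0);print(s.x,np.round(s.fun[:-8].reshape(-1,6),4)); np.save('k.npy',s.x)
E
python3 -c "
from h import *
log()"; python3 fit.py
```

```text
[0.2732 0.111  0.5885 0.3912 0.1135 0.2866 0.     1.5708] [[ 0.      0.     -0.      0.0001  0.      0.    ]
 [-0.     -0.      0.      0.     -0.     -0.    ]]
```

```bash
cat >> h.py <<'E'
def down(az,pitch=0):
    "tool down with tool x at azimuth az (deg), then turned about tool y by pitch deg"
    a=np.radians(az);x=np.array([np.cos(a),np.sin(a),0]);z=np.array([0,0,-1.])
    return R.from_matrix(np.c_[x,np.cross(z,x),z])*R.from_euler('y',pitch,degrees=True)
def plan(*goals,cmd=None):
    o=log();P=o['position'];Q=R.from_quat(o['tool_rot'])
    for p,r in goals:
        p=np.array(p);w=(Q.inv()*r).as_rotvec();n=int(max(np.ceil(np.linalg.norm(p-P)/.19),np.ceil(np.degrees(np.linalg.norm(w))/33),1))
        dp=(p-P)/n
        for i in range(n):
            print(np.round(np.r_[Q.inv().apply(dp)*100,np.degrees(w/n)],2).tolist(),'rows',int(np.ceil(max(np.linalg.norm(dp)/.0417,np.degrees(np.linalg.norm(w)/n)/7.16))),end='; ')
            Q=Q*R.from_rotvec(w/n)
        P=p;Q=r;print()
E
python3 - <<'E'
from h import *
plan(([.45,.5,.25],down(110)),([.5605,.301,.21],down(83.2)),([.5605,.301,.117],down(83.2)))
E
```

```text
[-13.37, 1.13, -2.7, -1.2, -2.08, 11.81] rows 4; [-12.94, 3.9, -2.16, -1.2, -2.08, 11.81] rows 4; [-11.93, 6.52, -1.6, -1.2, -2.08, 11.81] rows 4; 
[-11.24, 1.79, 2.0, 0.0, 0.0, 13.4] rows 3; [-10.52, 4.34, 2.0, 0.0, 0.0, 13.4] rows 3; 
[0.0, 0.0, 9.3, 0.0, 0.0, 0.0] rows 3;
```

Request:
apply_moves([
  [-13.4,1.1,-2.7,-1.2,-2.1,11.8,1],
  [-13.4,1.1,-2.7,-1.2,-2.1,11.8,1],
  [-13.4,1.1,-2.7,-1.2,-2.1,11.8,1],
  [-13.4,1.1,-2.7,-1.2,-2.1,11.8,1],
  [-13.4,1.1,-2.7,-1.2,-2.1,11.8,1],
])

```text
time: 1.03
position: [0.2182, 0.6328, 0.2323]
tool_rot: [0.395, 0.918, 0.006, -0.04]
ft_force: [-0.3, 0.7, 1.3]
grip_width: 0.0868
```

Request:
apply_moves([
  [-12.9,3.9,-2.2,-1.2,-2.1,11.8,1],
  [-12.9,3.9,-2.2,-1.2,-2.1,11.8,1],
  [-12.9,3.9,-2.2,-1.2,-2.1,11.8,1],
  [-12.9,3.9,-2.2,-1.2,-2.1,11.8,1],
])

```text
time: 1.37
position: [0.3369, 0.5659, 0.2435]
tool_rot: [0.487, 0.873, 0.004, -0.018]
ft_force: [-0.2, -0.3, 0.2]
grip_width: 0.0868
```

Request:
apply_moves([
  [-11.9,6.5,-1.6,-1.2,-2.1,11.8,1],
  [-11.9,6.5,-1.6,-1.2,-2.1,11.8,1],
  [-11.9,6.5,-1.6,-1.2,-2.1,11.8,1],
  [-11.9,6.5,-1.6,-1.2,-2.1,11.8,1],
])

```text
time: 1.7
position: [0.4559, 0.4987, 0.2542]
tool_rot: [0.574, 0.819, 0.003, 0.003]
ft_force: [1.1, -0.0, 0.0]
grip_width: 0.0869
```

Request:
apply_moves([
  [-11.2,1.8,2.0,0,0,13.4,1],
  [-11.2,1.8,2.0,0,0,13.4,1],
  [-11.2,1.8,2.0,0,0,13.4,1],
  [-11.2,1.8,2.0,0,0,13.4,1],
])

```text
time: 2.03
position: [0.5082, 0.397, 0.2321]
tool_rot: [0.666, 0.746, -0.0, 0.001]
ft_force: [0.4, -0.2, 0.2]
grip_width: 0.0872
```

Request:
apply_moves([
  [-10.5,4.3,2.0,0,0,13.4,1],
  [-10.5,4.3,2.0,0,0,13.4,1],
  [-10.5,4.3,2.0,0,0,13.4,1],
  [-10.5,4.3,2.0,0,0,13.4,1],
  [-10.5,4.3,2.0,0,0,13.4,1],
])

```text
time: 2.45
position: [0.5617, 0.3021, 0.2133]
tool_rot: [0.748, 0.664, 0.002, -0.0]
ft_force: [-0.8, 0.2, -0.6]
grip_width: 0.087
```

```bash
python3 - <<'E'
from h import *
cv2.imwrite('pics/w1.png',robot.camera('wrist')[...,::-1]);p=robot.camera_params('wrist')
print(proj(p,[[.5598,.3024,.115],[.5598,.3024,.045],[.5525,.2408,.02]]))
plan(([.5605,.301,.117],down(83.2)))
print(robot.get_obs()['q'],robot.get_obs()['position'])
E
python3 fit.py
```

```text
[[326.5209 246.7456]
 [326.8332 220.4811]
 [326.9114 286.4493]]
[-0.26, -0.07, 9.67, 0.14, -0.19, 0.07] rows 3; 
[0.3195 0.5739 1.4296 0.0022 1.1345 0.436 ] [0.5612 0.3032 0.2137]
[0.2737 0.1107 0.5883 0.3916 0.1141 0.2862 0.0005 1.5713] [[-0.      0.     -0.0002  0.0001  0.      0.    ]
 [ 0.      0.     -0.      0.0001 -0.     -0.    ]
 [ 0.      0.     -0.      0.0001 -0.     -0.    ]
 [ 0.     -0.      0.0002  0.      0.     -0.    ]]
```

View pics/w1.png

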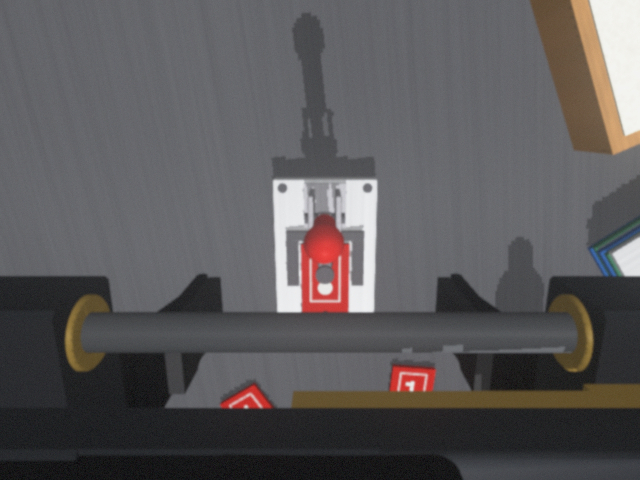

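The wrist view confirms the clamped tag and the red ball at about (323,240), with two more red tags beyond. The body is wide along the jaw direction. I grip the ball and trace the opening arc.

Request:
apply_moves([
  [0.1,-0.2,4.0,0,0,0,1],
  [0.1,-0.2,7.0,0,0,0,0.5],
  [0.1,-0.2,9.6,0,0,0,0.45],
  [0.1,-0.2,9.6,0,0,0,0.1],
  [0.1,-0.2,9.6,0,0,0,0.1],
], newtons=10)

```text
time: 2.92
position: [0.5585, 0.3051, 0.117]
tool_rot: [0.747, 0.665, 0.001, -0.0]
ft_force: [0.9, 0.4, 0.2]
grip_width: 0.0682
```

Request:
apply_moves([
  [0,0,0,0,0,0,0],
  [0,0,0,0,0,0,0],
  [0,0,0,0,0,0,0],
])

```text
time: 3.17
position: [0.5616, 0.3042, 0.1202]
tool_rot: [0.747, 0.665, 0.004, 0.002]
ft_force: [-0.3, -0.0, 0.4]
grip_width: 0.048
```

Request:
apply_moves([
  [1.15,0,0.1,0,0,0,0],
  [2.3,0,0.4,0,0,0,0],
  [3.3,0,0.85,0,0,0,0],
  [4.3,0,1.5,0,0,0,0],
  [5.15,0,2.25,0,0,0,0],
])

```text
time: 3.58
position: [0.5668, 0.3561, 0.0951]
tool_rot: [0.747, 0.665, 0.003, 0.001]
ft_force: [-0.7, 0.3, 0.1]
grip_width: 0.0149
```

Request:
apply_moves([
  [0.7,0,0.9,0,0,0,0],
  [1.25,0,1.9,0,0,0,0],
  [1.65,0,3.0,0,0,0,0],
  [1.85,0,4.15,0,0,0,0],
  [1.85,0,5.1,0,0,0,0],
])

```text
time: 4.0
position: [0.5684, 0.3729, 0.0426]
tool_rot: [0.747, 0.664, 0.001, 0.0]
ft_force: [0.4, -0.3, -0.5]
grip_width: 0.0007
```

Request:
apply_moves([
  [0,0,0,0,0,0,0],
  [0,0,0,0,0,0,0.7],
  [0,0,0,0,0,0,0.7],
  [0,0,-4,0,0,0,0.7],
  [0,0,-8,0,0,0,0.7],
])

```text
time: 4.42
position: [0.5667, 0.3713, 0.1222]
tool_rot: [0.748, 0.664, -0.002, -0.0]
ft_force: [0.4, 0.6, 0.9]
grip_width: 0.0192
```

```bash
python3 - <<'E'
from h import *
o=log();print(o['time'],o['position'],o['q'])
cv2.imwrite('pics/s2.png',robot.camera('side')[120:300,120:400,::-1].repeat(2,0).repeat(2,1))
E
python3 fit.py|head -1
```

```text
4.4167 [0.5667 0.3713 0.1222] [ 0.4156  0.7354  1.3836 -0.0001  1.0259  0.5339]
[0.2741 0.1108 0.5882 0.3917 0.1142 0.2863 0.0003 1.5711] [[-0.     -0.     -0.0003  0.0001  0.      0.    ]
```

View pics/s2.png

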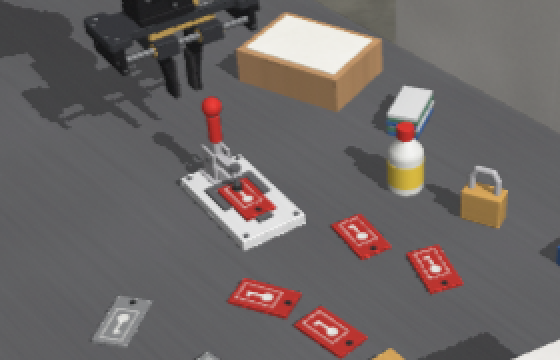

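The fingers were slower than I allowed (about 80 mm/s) and never held the ball; nothing was disturbed. I go back and wait for the grip this time.

Request:
apply_moves([
  [0,0,-3,0,0,0,0.55],
  [0,0,-6,0,0,0,0.55],
  [-3.4,0.0,-6,0,0,0,0.55],
  [-6.8,0.0,-6,0,0,0,0.55],
  [-6.8,0.0,-6,0,0,0,0.55],
])

```text
time: 4.88
position: [0.5598, 0.3001, 0.1862]
tool_rot: [0.748, 0.663, 0.001, 0.002]
ft_force: [-1.3, 0.7, -0.1]
grip_width: 0.0469
```

Request:
apply_moves([
  [0,0,3,0,0,0,0.55],
  [0,0,6.3,0,0,0,0.55],
  [0,0,6.3,0,0,0,0],
  [0,0,6.3,0,0,0,0],
  [0,0,6.3,0,0,0,0],
], newtons=12)

```text
time: 5.3
position: [0.5617, 0.3057, 0.1229]
tool_rot: [0.747, 0.664, 0.003, 0.001]
ft_force: [0.4, 0.5, 1.2]
grip_width: 0.0348
```

Request:
apply_moves([
  [0,0,0,0,0,0,0],
  [0,0,0,0,0,0,0],
  [0,0,0,0,0,0,0],
])

```text
time: 5.55
position: [0.5595, 0.306, 0.1233]
tool_rot: [0.747, 0.664, 0.002, -0.0]
ft_force: [-5.0, 1.4, 5.9]
grip_width: 0.0228
```

Request:
apply_moves([
  [1.15,0,0.1,0,0,0,0],
  [2.3,0,0.4,0,0,0,0],
  [3.3,0,0.85,0,0,0,0],
  [4.3,0,1.5,0,0,0,0],
  [5.15,0,2.25,0,0,0,0],
])

```text
time: 5.97
position: [0.5656, 0.3576, 0.1003]
tool_rot: [0.747, 0.665, 0.002, 0.0]
ft_force: [-4.0, 0.1, 0.9]
grip_width: 0.0228
```

Request:
apply_moves([
  [0.7,0,0.9,0,0,0,0],
  [1.25,0,1.9,0,0,0,0],
  [1.65,0,3.0,0,0,0,0],
  [1.85,0,4.15,0,0,0,0],
  [1.85,0,5.1,0,0,0,0],
])

```text
time: 6.38
position: [0.5678, 0.376, 0.0475]
tool_rot: [0.747, 0.665, 0.002, -0.0]
ft_force: [-4.3, 1.1, 1.6]
grip_width: 0.023
```

Request:
apply_moves([
  [0,0,0,0,0,0,0],
  [0,0,0,0,0,0,0.6],
  [0,0,0,0,0,0,0.6],
  [0,0,0,0,0,0,0.6],
  [0,0,0,0,0,0,0.6],
])

```text
time: 6.8
position: [0.5711, 0.3748, 0.0492]
tool_rot: [0.748, 0.664, 0.004, 0.002]
ft_force: [0.2, 0.0, -0.1]
grip_width: 0.0421
```

Request:
apply_moves([
  [0,0,-4,0,0,0,0.6],
  [0,0,-8,0,0,0,0.6],
  [-4,0,-10,0,0,0,0.6],
  [-8,0,-10,0,0,0,0.8],
  [-12,0,-10,0,0,0,0.8],
])

```text
time: 7.22
position: [0.557, 0.255, 0.1511]
tool_rot: [0.747, 0.665, 0.006, 0.003]
ft_force: [0.1, -0.4, 0.6]
grip_width: 0.0587
```

```bash
python3 - <<'E'
from h import *
o=log();print(o['time'],o['position'],o['q'])
cv2.imwrite('pics/w3.png',robot.camera('wrist')[...,::-1]);p=robot.camera_params('wrist')
print(proj(p,[[.5598,.3024,.045],[.5525,.2408,.02]]))
E
```

```text
7.2167 [0.557  0.255  0.1511] [ 0.2472  0.6179  1.5551 -0.0003  0.9557  0.3627]
[[326.7261 145.7248]
 [326.9647 239.9154]]
```

View pics/w3.png

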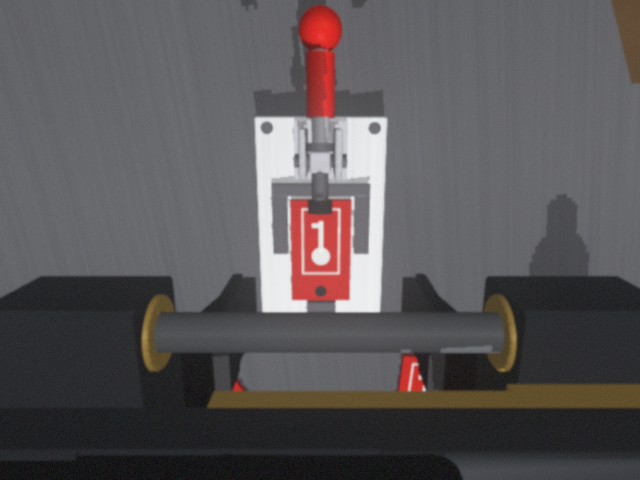

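The clamp is fully open: handle level at (320,70), arm clear, tag_a visible at (321,249). Next I measure the pocket from this frame and use the fitted arm model to check the posting poses.

```bash
python3 fit.py | head -1; cat > ik.py <<'E'
from h import *
from scipy.optimize import least_squares
k=np.load('k.npy');LO=np.array([-3.08,-.75,.22,-1.43,0,-2.85]);HI=np.array([3.08,2.2,2.44,4.57,2.65,2.85])
def ik(p,r,q0):
    f=lambda q:np.r_[(fkw(q,k)[0]-p)*5,(r.inv()*fkw(q,k)[1]).as_rotvec()]
    s=least_squares(f,np.clip(q0,LO+.01,HI-.01),bounds=(LO,HI));return s.x,np.abs(s.fun).max()
def best(p,r,n=25,seed=0):
    g=np.random.default_rng(seed);out=[]
    for _ in range(n):
        q,e=ik(p,r,g.uniform(LO,HI))
        if e<2e-3 and not any(np.abs(q-x).max()<.05 for x in out): out.append(q)
    return out
E
python3 - <<'E'
from ik import *
im=cv2.imread('pics/w3.png')[...,::-1].copy();p=robot.camera_params('wrist');m=masks(im)
m['red'][310:]=0
for r in rects(m['red'],p,.02,2000):print('tag',*r)
h=cv2.cvtColor(im,cv2.COLOR_RGB2HSV);w=((h[...,1]<40)&(h[...,2]>170)).astype(np.uint8);w[310:]=0
for r in rects(w,p,.015,3000):print('plate',*r)
slot=np.array([.5216,-.3198,.14])
for az in (-104.7,75.3):
  for up in (1,-1):
    for th in (60,75,90):
      # tool x toward az then pitch => tool z -> az, x up ; up=-1: x away from az, pitch negative
      r=down(az,-th) if up>0 else down(az+180,th)
      z=r.as_matrix()[:,2];x=r.as_matrix()[:,0]
      P=slot+[0,0,.025]-.0165*z
      s=best(P,r)
      print(az,up,th,z.round(2),x.round(2),*s)
E
```

```text
[0.2741 0.1109 0.5881 0.3917 0.1141 0.2864 0.0002 1.571 ] [[-0.      0.0001 -0.0004  0.0001  0.      0.    ]
tag [320.5411 249.4884] [0.5472 0.2334] [67.7122 37.5723] 83.09335327148438
tag [320.3658  61.0661] [0.5605 0.3496] [60.3799 24.4124] 79.73657989501953
plate [320.4592 210.8662] [0.5498 0.2544] [129.3806  82.6731] 83.08416748046875
-104.7 1 60 [ 0.22  0.84 -0.5 ] [-0.13 -0.48 -0.87] [-1.0523  0.9148  1.2597  0.6714  1.7981  2.2034]
-104.7 1 75 [ 0.25  0.93 -0.26] [-0.07 -0.25 -0.97] [-1.0808  1.0332  1.2041  0.7965  1.9792  2.1915]
-104.7 1 90 [ 0.25  0.97 -0.  ] [-0. -0. -1.] [-1.0901  1.1513  1.1606  0.9316  2.1485  2.2043]
-104.7 -1 60 [ 0.22  0.84 -0.5 ] [0.13 0.48 0.87] [-1.0523  0.9148  1.2597  0.6714  1.7981 -0.9382]
-104.7 -1 75 [ 0.25  0.93 -0.26] [0.07 0.25 0.97] [-1.0808  1.0332  1.2041  0.7965  1.9792 -0.9501]
-104.7 -1 90 [ 0.25  0.97 -0.  ] [0. 0. 1.] [-1.0901  1.1513  1.1606  0.9316  2.1485 -0.9373]
75.3 1 60 [-0.22 -0.84 -0.5 ] [ 0.13  0.48 -0.87] [-0.3005  0.7864  1.6549 -1.244   1.1519  0.7886]
75.3 1 75 [-0.25 -0.93 -0.26] [ 0.07  0.25 -0.97] [-0.2487  0.9142  1.6433 -1.4175  1.3576  0.9711]
75.3 1 90 [-0.25 -0.97 -0.  ] [ 0.  0. -1.]
75.3 -1 60 [-0.22 -0.84 -0.5 ] [-0.13 -0.48  0.87] [-0.3005  0.7864  1.6549 -1.244   1.1519 -2.353 ]
75.3 -1 75 [-0.25 -0.93 -0.26] [-0.07 -0.25  0.97] [-0.2487  0.9142  1.6433 -1.4175  1.3576 -2.1704]
75.3 -1 90 [-0.25 -0.97 -0.  ] [-0. -0.  1.]
```

Request:
apply_moves([
  [0,0,0,0,0,0,0.8],
  [0,0,0,0,0,0,0.8],
  [0,0,0,0,0,0,0.8],
  [0,0,0,0,0,0,0.8],
])

```text
time: 7.6
position: [0.5553, 0.2567, 0.148]
tool_rot: [0.747, 0.665, 0.003, 0.001]
ft_force: [-0.1, -0.3, -0.0]
grip_width: 0.0694
```

```bash
python3 - <<'E'
from h import *
p=robot.camera_params('wrist');im=robot.camera('wrist');p2=robot.camera_params('wrist');print(p['origin'],p2['origin'])
m=masks(im);m['red'][310:]=0
for r in rects(m['red'],p,.02,2000):print('tag',*r)
h=cv2.cvtColor(im,cv2.COLOR_RGB2HSV);w=((h[...,1]<40)&(h[...,2]>170)).astype(np.uint8);w[310:]=0
c=max(cv2.findContours(w,cv2.RETR_EXTERNAL,cv2.CHAIN_APPROX_NONE)[0],key=cv2.contourArea)
X=ray(p,c[:,0],.015)[:,:2];a=np.radians(83.1);u=np.array([np.cos(a),np.sin(a)]);v=np.array([-u[1],u[0]])
s=X@u;t=X@v;print('plate +x edge',np.percentile(s,99.5),'y centre',(t.max()+t.min())/2,t.max()-t.min(),'origin', u*(s.max()-.087)+v*(t.max()+t.min())/2)
o=log();print(o['position'],R.from_quat(o['tool_rot']).as_matrix())
# oil: red cap in top and side
for n,(a,b,c2,d) in dict(top=(160,190,262,290),side=(178,192,310,335)).items():
    q=robot.camera_params(n);I=masks(robot.camera(n))['red'];M=np.zeros_like(I);M[a:b,c2:d]=I[a:b,c2:d]
    ys,xs=np.nonzero(M);print(n,xs.mean(),ys.mean(),len(xs),ray(q,[[xs.mean(),ys.mean()]],.083))
E
```

```text
[0.5625 0.3253 0.2904] [0.5623 0.3255 0.2902]
tag [324.6263 252.4948] [0.5512 0.2419] [68.2962 37.707 ] 82.99807739257812
tag [324.9163  63.1749] [0.5642 0.3591] [61.0015 24.8699] 80.29741668701172
plate +x edge 0.39305537144543984 y centre -0.5182670303417501 0.08325141505967992 origin [0.5513 0.2416]
[0.5551 0.2568 0.1478] [[ 0.1157  0.9933  0.0049]
 [ 0.9933 -0.1157  0.002 ]
 [ 0.0026  0.0047 -1.    ]]
top 272.4 172.88333333333333 60 [[0.7219 0.1457 0.083 ]]
side 322.3333333333333 185.30555555555554 72 [[0.7203 0.1472 0.083 ]]
```

Request:
apply_moves([
  [-3.9,-0.2,3,0,0,0,0.72],
  [-3.9,-0.2,7,0,0,0,0.72],
  [-3.9,-0.2,9.5,0,0,0,0.72],
  [-3.9,-0.2,10.5,0,0,0,0.72],
  [-3.9,-0.2,10.5,0,0,0,0.72],
])

```text
time: 8.17
position: [0.5467, 0.2173, 0.04]
tool_rot: [0.747, 0.665, -0.0, -0.001]
ft_force: [0.0, 0.3, 0.4]
grip_width: 0.0624
```

Request:
apply_moves([
  [0,0,0.3,0,0,0,0.72],
  [0,0,0.6,0,0,0,0.7],
  [0,0,0.6,0,0,0,0.7],
])

```text
time: 8.42
position: [0.5497, 0.2179, 0.0379]
tool_rot: [0.747, 0.665, 0.003, 0.001]
ft_force: [0.3, -0.3, 0.4]
grip_width: 0.0614
```

```bash
python3 - <<'E'
from h import *
plan(([.5483,.2181,.036],down(83.1)))
E
```

```text
[0.0, -0.14, 0.19, 0.38, -0.18, 0.21] rows 1;
```

Request:
apply_moves([
  [0,0,0.15,0,0,0,0.3],
  [0,0,0.15,0,0,0,0.3],
  [0,0,0.15,0,0,0,0.3],
  [0,0,0.15,0,0,0,0.3],
  [0,0,0.15,0,0,0,0.3],
], newtons=25)

```text
time: 8.83
position: [0.5489, 0.2173, 0.0357]
tool_rot: [0.747, 0.664, 0.002, 0.001]
ft_force: [-0.1, 1.3, 0.5]
grip_width: 0.0393
```

Request:
apply_moves([
  [0,0,0,0,0,0,0.3],
  [0,0,-0.5,0,0,0,0.3],
  [0,0,-1.5,0,0,0,0.3],
  [0,0,-4,0,0,0,0.3],
  [0,0,-8,0,0,0,0.3],
])

```text
time: 9.25
position: [0.5456, 0.2164, 0.1133]
tool_rot: [0.747, 0.664, -0.001, -0.001]
ft_force: [0.8, 0.2, 0.1]
grip_width: 0.0393
```

Request:
apply_moves([
  [0,0,-4,0,0,0,0.3],
  [0,0,-8,0,0,0,0.3],
  [0,0,-12,0,0,0,0.3],
  [0,0,-12,0,0,0,0.3],
  [0,0,-12,0,0,0,0.3],
])

```text
time: 9.67
position: [0.5494, 0.2172, 0.2392]
tool_rot: [0.747, 0.664, 0.005, 0.003]
ft_force: [-0.5, -0.1, -1.0]
grip_width: 0.0392
```

```bash
python3 - <<'E'
from h import *
p=robot.camera_params('wrist');im=robot.camera('wrist');o=log()
cv2.imwrite('pics/w4.png',im[...,::-1]);print(o['position'],o['q'],o['time'],o['grip_width'])
E
```

```text
[0.5478 0.2168 0.2367] [0.187  0.4821 1.5352 0.0009 1.1177 0.3041] 9.7167 0.03923896821707636
```

View pics/w4.png

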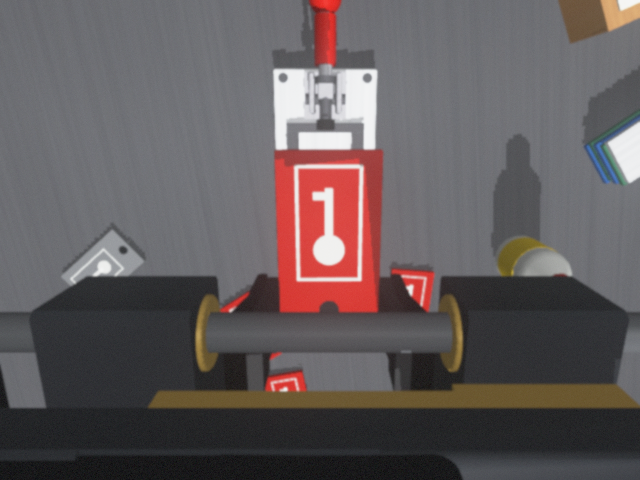

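Tag_a is firmly held (centre about (328,230), 39 mm grip) and the pocket below is empty. Next I plan the carry and posting path.

```bash
python3 fit.py|head -1; cat >> ik.py <<'E'
SLOT=np.array([.5216,-.3198,.1385])
def post(X0,th=65,az=75.3,zt=.018,slot=SLOT):
    r=down(az,-th);M=r.as_matrix();return slot-X0*M[:,0]-zt*M[:,2],r
def path(*goals,n=12):
    o=robot.get_obs();P=o['position'];Q=R.from_quat(o['tool_rot']);q=o['q']
    for p,r in goals:
        w=(Q.inv()*r).as_rotvec();worst=0;mx=0
        for i in range(1,n+1):
            q2,e=ik(P+(np.array(p)-P)*i/n,Q*R.from_rotvec(w*i/n),q);worst=max(worst,e);mx=max(mx,np.abs(q2-q).max());q=q2
        print('ik err %.4f maxstep %.2f'%(worst,mx),q,'margin %.2f'%min((q-LO).min(),(HI-q).min()));P,Q=np.array(p),r
E
python3 - <<'E'
from ik import *
g=[([.52,.0,.30],down(80)),([.52,-.15,.32],down(75.3,-35)),post(.075),post(.022)]
path(*g);plan(*g)
E
```

```text
[0.2742 0.111  0.588  0.3917 0.1141 0.2864 0.0001 1.5709] [[-0.0001  0.0001 -0.0004  0.0001  0.      0.    ]
ik err 0.0000 maxstep 0.04 [-0.2151  0.3164  1.6198  0.      1.2053 -0.0406] margin 0.82
ik err 0.0000 maxstep 0.05 [-0.183   0.4113  1.5623 -0.6389  1.2846  0.2964] margin 0.79
ik err 0.0000 maxstep 0.06 [-0.3317  0.7537  1.6568 -1.3199  1.2025  0.7761] margin 0.11
ik err 0.0000 maxstep 0.01 [-0.2931  0.8364  1.6569 -1.3233  1.2059  0.8684] margin 0.11
[-10.92, -0.09, -3.2, 0.17, -0.09, 1.63] rows 3; [-10.92, 0.21, -3.18, 0.17, -0.09, 1.63] rows 3; 
[-7.39, 1.3, -1.0, 0.72, -17.49, 2.28] rows 3; [-7.29, 1.6, 1.24, 0.72, -17.49, 2.28] rows 3; 
[-4.3, 2.23, 9.48, 0.0, -15.0, 0.0] rows 3; [-1.7, 2.23, 10.27, 0.0, -15.0, 0.0] rows 3; 
[5.3, -0.0, 0.0, 0.0, 0.0, 0.0] rows 2;
```

Request:
apply_moves([
  [-10.9,0,-3.2,0.2,-0.1,1.6,0.3],
  [-10.9,0,-3.2,0.2,-0.1,1.6,0.3],
  [-10.9,0,-3.2,0.2,-0.1,1.6,0.3],
])

```text
time: 9.97
position: [0.533, 0.1068, 0.2654]
tool_rot: [0.756, 0.654, -0.002, -0.001]
ft_force: [1.3, 0.2, -0.1]
grip_width: 0.0392
```

Request:
apply_moves([
  [-10.9,0.2,-3.2,0.2,-0.1,1.6,0.3],
  [-10.9,0.2,-3.2,0.2,-0.1,1.6,0.3],
  [-10.9,0.2,-3.2,0.2,-0.1,1.6,0.3],
])

```text
time: 10.22
position: [0.5194, -0.0021, 0.2977]
tool_rot: [0.766, 0.643, -0.003, -0.002]
ft_force: [0.4, -0.5, -0.1]
grip_width: 0.0392
```

Request:
apply_moves([
  [-7.4,1.3,-1.0,0.7,-17.5,2.3,0.3],
  [-7.4,1.3,-1.0,0.7,-17.5,2.3,0.3],
  [-7.4,1.3,-1.0,0.7,-17.5,2.3,0.3],
])

```text
time: 10.47
position: [0.521, -0.0795, 0.3085]
tool_rot: [0.77, 0.618, -0.125, 0.094]
ft_force: [-0.3, 0.2, -0.1]
grip_width: 0.0392
```

Request:
apply_moves([
  [-7.3,1.6,1.2,0.7,-17.5,2.3,0.3],
  [-7.3,1.6,1.2,0.7,-17.5,2.3,0.3],
  [-7.3,1.6,1.2,0.7,-17.5,2.3,0.3],
])

```text
time: 10.72
position: [0.5208, -0.1531, 0.3181]
tool_rot: [0.754, 0.581, -0.243, 0.184]
ft_force: [0.0, 0.4, -1.1]
grip_width: 0.039
```

Request:
apply_moves([
  [-4.3,2.2,9.5,0,-15,0,0.3],
  [-4.3,2.2,9.5,0,-15,0,0.3],
  [-4.3,2.2,9.5,0,-15,0,0.3],
])

```text
time: 10.97
position: [0.5173, -0.2416, 0.2596]
tool_rot: [0.714, 0.557, -0.34, 0.254]
ft_force: [0.1, 0.7, -0.4]
grip_width: 0.0398
```

Request:
apply_moves([
  [-1.7,2.2,10.3,0,-15,0,0.3],
  [-1.7,2.2,10.3,0,-15,0,0.3],
  [-1.7,2.2,10.3,0,-15,0,0.3],
  [-1.7,2.2,10.3,0,-15,0,0.3],
  [-1.7,2.2,10.3,0,-15,0,0.3],
])

```text
time: 11.38
position: [0.5163, -0.335, 0.21]
tool_rot: [0.667, 0.516, -0.428, 0.325]
ft_force: [-0.1, -0.2, -1.4]
grip_width: 0.0393
```

```bash
python3 - <<'E'
from ik import *
o=log();print(o['time'],o['position'],o['grip_width'],post(.075)[0])
plan(post(.075),post(.022))
im=robot.camera('wrist')[...,::-1];s=robot.camera('side')[...,::-1]
cv2.imwrite('pics/p5.png',np.hstack([cv2.resize(im,(400,300)),cv2.resize(s[220:430,300:580],(400,300))]))
E
```

```text
11.3833 [ 0.5163 -0.335   0.21  ] 0.039296523562537974 [ 0.5177 -0.3347  0.2141]
[-0.34, 0.13, -0.23, -0.3, 0.04, 0.43] rows 1; 
[5.3, -0.0, 0.0, 0.0, 0.0, 0.0] rows 2;
```

View pics/p5.png

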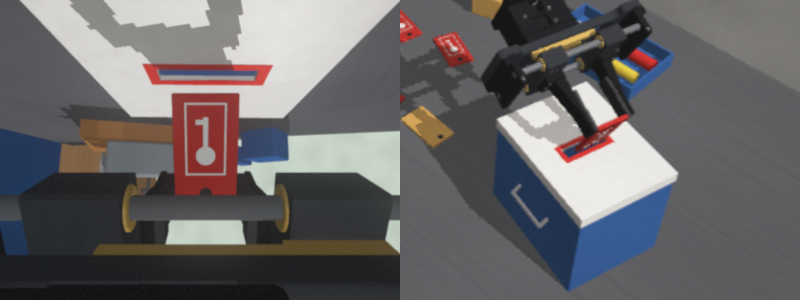

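The wrist view shows the tag tip at (205,93), in line with the slot at (207,74). I insert along the tag's own axis and release.

Request:
apply_moves([
  [0.3,0.1,-0.2,0,0,0,0.3],
  [1.5,0.1,-0.2,0,0,0,0.3],
  [3.0,0.1,-0.2,0,0,0,0.3],
  [4.9,0.1,-0.2,0,0,0,0.3],
  [4.9,0.1,-0.2,0,0,0,0.3],
])

```text
time: 11.9
position: [0.5246, -0.3106, 0.1672]
tool_rot: [0.666, 0.517, -0.426, 0.327]
ft_force: [-0.6, -0.7, -0.7]
grip_width: 0.0391
```

```bash
python3 - <<'E'
from ik import *
o=log();print(o['time'],o['position'],o['grip_width'],post(.022)[0],o['ft_force'])
im=robot.camera('wrist')[...,::-1];s=robot.camera('side')[...,::-1]
cv2.imwrite('pics/p6.png',np.hstack([cv2.resize(im,(400,300)),cv2.resize(s[220:430,300:580],(400,300))]))
E
```

```text
11.9 [ 0.5246 -0.3106  0.1672] 0.03906041721936734 [ 0.5234 -0.313   0.166 ] [-0.5668 -0.6885 -0.6843]
```

View pics/p6.png

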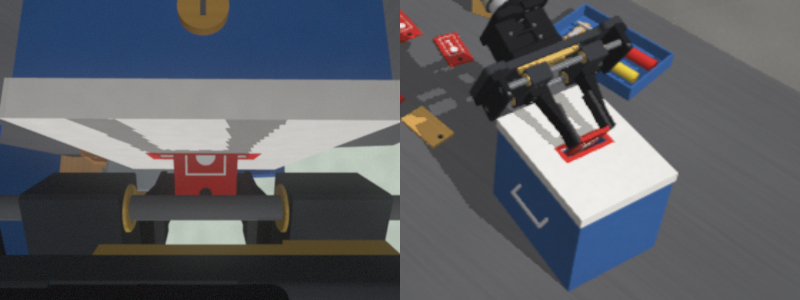

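Tag_a is more than halfway through the slot with no contact force. I release it, back off and check.

Request:
apply_moves([
  [0,0,0,0,0,0,0.7],
  [0,0,0,0,0,0,0.7],
  [0,0,0,0,0,0,0.7],
  [0,0,0,0,0,0,0.7],
  [0,0,0,0,0,0,0.7],
])

```text
time: 12.42
position: [0.5246, -0.3135, 0.1704]
tool_rot: [0.667, 0.515, -0.426, 0.328]
ft_force: [0.5, 0.3, 0.1]
grip_width: 0.0592
```

Request:
apply_moves([
  [-2,0,0,0,0,0,0.7],
  [-5,0,0,0,0,0,0.75],
  [-7,0,0,0,0,0,0.75],
  [-7,0,0,0,0,0,0.75],
])

```text
time: 12.75
position: [0.5179, -0.3437, 0.2378]
tool_rot: [0.668, 0.513, -0.426, 0.331]
ft_force: [0.3, 0.1, -0.1]
grip_width: 0.0646
```

```bash
python3 - <<'E'
from ik import *
im=robot.camera('wrist')[...,::-1];s=robot.camera('side')[...,::-1];t=robot.camera('top')
cv2.imwrite('pics/p7.png',np.hstack([cv2.resize(im,(400,300)),cv2.resize(s[220:430,300:580],(400,300))]))
p=robot.camera_params('top');m=masks(t)
for k in m:
    for r in rects(m[k],p,0.005,80):
        if .4<r[1][0]<.7 and r[1][1]>-.25: print(k,*r)
# T2: grip 25 mm from centre on the -y end
def pick(c,az,z): 
    a=np.radians(az);return np.array([c[0]-.025*np.cos(a),c[1]-.025*np.sin(a),z]),down(az)
g=[([.52,-.15,.32],down(75.3,-35)),pick((.4893,.0161),91.6,.12)]
path(*g);plan(*g)
E
```

```text
red [179.963  241.5556] [0.5722 0.369 ] [55.9966 21.7194] 88.14363861083984
red [289.1975 225.2716] [0.6162 0.111 ] [68.9348 39.5829] 78.44672393798828
red [330.4361 216.7068] [0.6386 0.0116] [69.2318 38.8339] 68.40290832519531
ik err 0.0000 maxstep 0.06 [-0.183   0.4113  1.5623 -0.6389  1.2846  0.2964] margin 0.79
ik err 0.0000 maxstep 0.08 [-0.2466  0.5466  1.8771 -0.      0.7179 -0.2745] margin 0.56
[-0.02, -2.29, -10.27, -0.04, 15.03, 0.05] rows 3; [2.64, -2.28, -9.93, -0.04, 15.03, 0.05] rows 3; 
[11.01, -3.24, 4.5, -2.49, 17.38, -7.89] rows 3; [9.54, -2.08, 7.53, -2.49, 17.38, -7.89] rows 3;
```

View pics/p7.png

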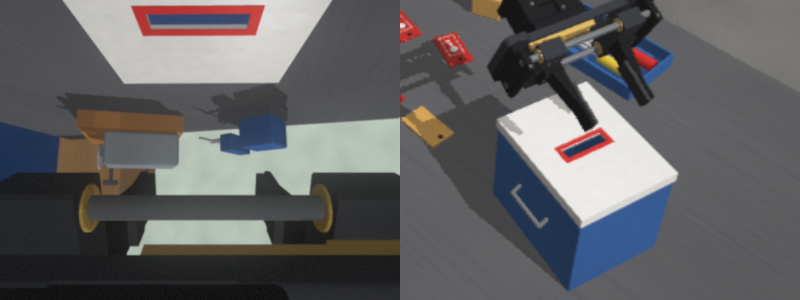

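Slot clear, tag_a dropped inside. Next is T2 at (0.489,0.016); I hover over its centre to measure it with the wrist camera.

```bash
python3 - <<'E'
from ik import *
g=[([.52,-.15,.32],down(75.3,-35)),([.4893,.0231,.15],down(91.6))]
path(*g);plan(*g)
E
```

```text
ik err 0.0000 maxstep 0.06 [-0.183   0.4113  1.5623 -0.6389  1.2846  0.2964] margin 0.79
ik err 0.0000 maxstep 0.07 [-0.1814  0.4921  1.8557 -0.      0.7938 -0.2093] margin 0.58
[-0.02, -2.29, -10.27, -0.04, 15.03, 0.05] rows 3; [2.64, -2.28, -9.93, -0.04, 15.03, 0.05] rows 3; 
[11.41, -3.68, 2.38, -2.49, 17.38, -7.89] rows 3; [10.61, -2.33, 5.62, -2.49, 17.38, -7.89] rows 3;
```

Request:
apply_moves([
  [0,-2.3,-10.3,0,15,0,0.75],
  [0,-2.3,-10.3,0,15,0,0.75],
  [0,-2.3,-10.3,0,15,0,0.75],
])

```text
time: 13.15
position: [0.5199, -0.2438, 0.2781]
tool_rot: [0.718, 0.554, -0.333, 0.258]
ft_force: [0.5, -0.5, 1.0]
grip_width: 0.0651
```

Request:
apply_moves([
  [2.6,-2.3,-9.9,0,15,0,0.75],
  [2.6,-2.3,-9.9,0,15,0,0.75],
  [2.6,-2.3,-9.9,0,15,0,0.75],
])

```text
time: 13.4
position: [0.5213, -0.1479, 0.3232]
tool_rot: [0.755, 0.583, -0.236, 0.184]
ft_force: [0.8, -0.8, 0.9]
grip_width: 0.065
```

Request:
apply_moves([
  [11.4,-3.7,2.4,-2.5,17.4,-7.9,0.75],
  [11.4,-3.7,2.4,-2.5,17.4,-7.9,0.75],
  [11.4,-3.7,2.4,-2.5,17.4,-7.9,0.75],
])

```text
time: 13.65
position: [0.5038, -0.0617, 0.2342]
tool_rot: [0.736, 0.66, -0.12, 0.092]
ft_force: [0.5, -0.5, -1.4]
grip_width: 0.0655
```

Request:
apply_moves([
  [10.6,-2.3,5.6,-2.5,17.4,-7.9,0.75],
  [10.6,-2.3,5.6,-2.5,17.4,-7.9,0.75],
  [10.6,-2.3,5.6,-2.5,17.4,-7.9,0.75],
  [10.6,-2.3,5.6,-2.5,17.4,-7.9,0.75],
  [10.6,-2.3,5.6,-2.5,17.4,-7.9,0.75],
])

```text
time: 14.07
position: [0.4869, 0.023, 0.1484]
tool_rot: [0.697, 0.717, -0.003, -0.003]
ft_force: [-0.5, 0.1, 0.4]
grip_width: 0.0653
```

```bash
cat >> ik.py <<'E'
def near(kind,c,z=.005,rmax=.06):
    p=robot.camera_params('wrist');im=robot.camera('wrist');m=masks(im)[kind];m[312:]=0
    b=None
    for r in rects(m,p,z,1500):
        print(kind,*r)
        if np.linalg.norm(r[1]-c)<rmax and abs(r[2][0]-69)<6 and abs(r[2][1]-39)<5 and (b is None or np.linalg.norm(r[1]-c)<np.linalg.norm(b[1]-c)): b=r
    return b
def pickpt(b,az0,z,off=.025):
    t=b[3]+180*round((az0-b[3])/180);a=np.radians(t);u=np.array([np.cos(a),np.sin(a)])
    return np.r_[b[1]-off*u,z],down(t)
E
python3 - <<'E'
from ik import *
b=near('red',(.489,.016));print(b)
o=log();print(o['position'],o['time'])
if b: plan(pickpt(b,90,.05),pickpt(b,90,.022))
E
```

```text
red [552.6447 239.9145] [0.6393 0.0181] [40.5364 20.6041] 68.32706451416016
red [549.9649 238.8852] [0.6367 0.0141] [64.8823 40.0627] 68.37372589111328
red [331.8633 233.2033] [0.4878 0.017 ] [69.2904 39.1938] -86.18104815483093
red [537.3512  95.7976] [0.6142 0.1105] [69.3403 39.9898] 78.59053039550781
red [307.7152  98.0886] [0.4698 0.1051] [69.294  39.3966] -64.36643028259277
(array([331.8633, 233.2033]), array([0.4878, 0.017 ]), array([69.2904, 39.1938]), -86.18104815483093)
[0.4889 0.0224 0.1497] 14.1167
[-3.02, 0.0, 9.98, -0.23, 0.1, -2.16] rows 3; 
[0.0, 0.0, 2.8, 0.0, 0.0, 0.0] rows 1;
```

Request:
apply_moves([
  [-3.0,0,3,0,0,-2.1,0.75],
  [-3.0,0,7,0,0,-2.1,0.75],
  [-3.0,0,10,0,0,-2.1,0.75],
  [-3.0,0,11.5,0,0,-2.1,0.75],
  [-3.0,0,12.3,0,0,-2.1,0.75],
])

```text
time: 14.53
position: [0.4904, -0.0082, 0.026]
tool_rot: [0.684, 0.73, -0.001, -0.0]
ft_force: [-0.0, 0.8, -0.3]
grip_width: 0.0651
```

Request:
apply_moves([
  [0,0,0.4,0,0,0,0.75],
  [0,0,0.5,0,0,0,0.75],
  [0,0,0.5,0,0,0,0.75],
])

```text
time: 14.78
position: [0.4907, -0.0077, 0.0233]
tool_rot: [0.684, 0.73, -0.0, 0.001]
ft_force: [0.1, 0.8, -0.3]
grip_width: 0.0652
```

```bash
python3 - <<'E'
from ik import *
o=log();print(o['position'],o['ft_force'])
E
```

```text
[ 0.4907 -0.0077  0.0233] [ 0.0749  0.8132 -0.3421]
```

Request:
apply_moves([
  [0,0,0.25,0,0,0,0.75],
  [0,0,0.25,0,0,0,0.3],
  [0,0,0.25,0,0,0,0.3],
  [0,0,0.25,0,0,0,0.3],
  [0,0,0.25,0,0,0,0.3],
])

```text
time: 15.2
position: [0.4897, -0.0075, 0.0202]
tool_rot: [0.684, 0.73, -0.001, -0.0]
ft_force: [-0.3, 0.0, -0.3]
grip_width: 0.0466
```

Request:
apply_moves([
  [0,0,0,0,0,0,0.3],
  [0,0,0,0,0,0,0.3],
  [0,0,-2,0,0,0,0.3],
  [0,0,-6,0,0,0,0.3],
  [0,0,-10,0,0,0,0.3],
])

```text
time: 15.62
position: [0.4882, -0.0071, 0.1196]
tool_rot: [0.684, 0.73, -0.002, -0.003]
ft_force: [1.3, -0.1, -0.7]
grip_width: 0.0392
```

Request:
apply_moves([
  [0,0,-4,0,0,0,0.3],
  [0,0,-8,0,0,0,0.3],
  [0,0,-10,0,0,0,0.3],
  [0,0,-10,0,0,0,0.3],
])

```text
time: 15.95
position: [0.4928, -0.0079, 0.2247]
tool_rot: [0.684, 0.73, 0.002, 0.004]
ft_force: [0.4, -0.1, -0.3]
grip_width: 0.0393
```

```bash
cat >> ik.py <<'E'
def held(kind='red'):
    "tag in hand: rays onto the plane of the tag (18 mm ahead of TCP), in tool axes mm"
    o=log();T=R.from_quat(o['tool_rot']);P=o['position'];p=robot.camera_params('wrist');im=robot.camera('wrist');m=masks(im)[kind];m[312:]=0
    c=max(cv2.findContours(m,cv2.RETR_EXTERNAL,cv2.CHAIN_APPROX_NONE)[0],key=cv2.contourArea)[:,0]
    q=dict(p);Rt=T.inv()*R.from_quat(p['rotation']);q['origin']=T.inv().apply(p['origin']-P);q['rotation']=Rt.as_quat()
    X=ray(q,c,.016)*1e3;far=X[X[:,0]>X[:,0].max()-25];(cx,cy),s,t=cv2.minAreaRect(X[:,:2].astype(np.float32))
    print('held: far end x %.1f, y %.1f..%.1f, rect'%(X[:,0].max(),far[:,1].min(),far[:,1].max()),(round(cx,1),round(cy,1)),np.round(s,1),round(t,1),'grip',round(o['grip_width'],4),'t',o['time'])
E
python3 - <<'E'
from ik import *
held()
g=[([.52,-.15,.32],down(75.3,-35)),post(.075)]
path(*g);plan(*g)
E
```

```text
held: far end x 58.5, y -19.6..19.4, rect (27.4, -0.3) [39.7 62.2] 90.0 grip 0.0393 t 15.95
ik err 0.0000 maxstep 0.07 [-0.183   0.4113  1.5623 -0.6389  1.2846  0.2964] margin 0.79
ik err 0.0000 maxstep 0.06 [-0.3317  0.7537  1.6568 -1.3199  1.2025  0.7761] margin 0.11
[-7.21, 0.99, -4.87, 2.93, -17.3, 8.9] rows 3; [-8.12, 2.0, -2.61, 2.93, -17.3, 8.9] rows 3; 
[-4.3, 2.23, 9.48, 0.0, -15.0, 0.0] rows 3; [-1.7, 2.23, 10.27, 0.0, -15.0, 0.0] rows 3;
```

Request:
apply_moves([
  [-7.2,1.0,-4.9,2.9,-17.3,8.9,0.3],
  [-7.2,1.0,-4.9,2.9,-17.3,8.9,0.3],
  [-7.2,1.0,-4.9,2.9,-17.3,8.9,0.3],
])

```text
time: 16.25
position: [0.5077, -0.0829, 0.2714]
tool_rot: [0.731, 0.664, -0.123, 0.097]
ft_force: [0.7, 0.9, -0.5]
grip_width: 0.039
```

Request:
apply_moves([
  [-8.1,2.0,-2.6,2.9,-17.3,8.9,0.3],
  [-8.1,2.0,-2.6,2.9,-17.3,8.9,0.3],
  [-8.1,2.0,-2.6,2.9,-17.3,8.9,0.3],
])

```text
time: 16.5
position: [0.522, -0.1537, 0.3197]
tool_rot: [0.755, 0.581, -0.241, 0.186]
ft_force: [0.5, 0.5, -0.0]
grip_width: 0.0395
```

Request:
apply_moves([
  [-4.3,2.2,9.5,0,-15,0,0.3],
  [-4.3,2.2,9.5,0,-15,0,0.3],
  [-4.3,2.2,9.5,0,-15,0,0.3],
])

```text
time: 16.75
position: [0.5156, -0.2413, 0.2569]
tool_rot: [0.714, 0.557, -0.34, 0.253]
ft_force: [-0.3, 0.2, -0.1]
grip_width: 0.0396
```

Request:
apply_moves([
  [-1.7,2.2,10.3,0,-15,0,0.3],
  [-1.7,2.2,10.3,0,-15,0,0.3],
  [-1.7,2.2,10.3,0,-15,0,0.3],
  [-1.7,2.2,10.3,0,-15,0,0.3],
  [-1.7,2.2,10.3,0,-15,0,0.3],
])

```text
time: 17.17
position: [0.5142, -0.3344, 0.2074]
tool_rot: [0.666, 0.518, -0.428, 0.323]
ft_force: [0.1, 0.5, -0.0]
grip_width: 0.0395
```

```bash
python3 - <<'E'
from ik import *
held();print(robot.get_obs()['position'])
plan(post(.075),post(.022))
E
```

```text
held: far end x 59.1, y -20.2..19.8, rect (28.1, -0.2) [40.  61.9] 89.9 grip 0.0395 t 17.1667
[ 0.5152 -0.334   0.2096]
[-0.41, 0.26, -0.19, -0.22, -0.05, 0.42] rows 1; 
[5.3, -0.0, 0.0, 0.0, 0.0, 0.0] rows 2;
```

Held square, and it's in the same place as before, so I insert, release and back off.

Request:
apply_moves([
  [0.3,0.2,-0.2,0,0,0.4,0.3],
  [1.5,0.2,-0.2,0,0,0.4,0.3],
  [3.0,0.2,-0.2,0,0,0.4,0.3],
  [4.9,0.2,-0.2,0,0,0.4,0.3],
  [4.9,0.2,-0.2,0,0,0.4,0.3],
])

```text
time: 17.63
position: [0.5245, -0.3167, 0.1787]
tool_rot: [0.664, 0.508, -0.433, 0.337]
ft_force: [-3.8, -11.6, 23.4]
grip_width: 0.039
```

Request:
apply_moves([
  [0,0,0,0,0,0,0.75],
  [0,0,0,0,0,0,0.75],
  [0,0,0,0,0,0,0.75],
  [0,0,0,0,0,0,0.75],
  [0,0,0,0,0,0,0.75],
])

```text
time: 18.05
position: [0.5235, -0.3122, 0.1671]
tool_rot: [0.668, 0.515, -0.425, 0.328]
ft_force: [1.0, 0.6, 0.8]
grip_width: 0.062
```

Request:
apply_moves([
  [-2,0,0,0,0,0,0.75],
  [-5,0,0,0,0,0,0.75],
  [-7,0,0,0,0,0,0.75],
  [-7,0,0,0,0,0,0.75],
])

```text
time: 18.38
position: [0.5164, -0.343, 0.2345]
tool_rot: [0.669, 0.512, -0.425, 0.33]
ft_force: [0.8, 0.5, -0.4]
grip_width: 0.0655
```

```bash
cat >> ik.py <<'E'
def posted():
    "red blobs left in the wrist view: only the bezel ring should show"
    p=robot.camera_params('wrist');m=masks(robot.camera('wrist'))['red'];m[312:]=0
    for r in rects(m,p,.14,100): print('wrist red@lid',*r,'filled',round(cv2.countNonZero(m)/1,0))
E
python3 - <<'E'
from ik import *
posted()
g=[([.52,-.15,.32],down(75.3,-35)),([.468,.112,.15],down(115.6))]
path(*g);plan(*g)
E
```

```text
wrist red@lid [322.8786  62.9145] [ 0.513  -0.3474] [84.8208 66.6455] 74.66769409179688 filled 10631.0
ik err 0.0000 maxstep 0.06 [-0.183   0.4113  1.5623 -0.6389  1.2846  0.2964] margin 0.79
ik err 0.0000 maxstep 0.09 [ 0.0022  0.4834  1.8765  0.      0.7817 -0.4446] margin 0.56
[-0.04, -2.26, -10.31, 0.02, 15.0, -0.17] rows 3; [2.64, -2.25, -9.97, 0.02, 15.0, -0.17] rows 3; 
[14.71, -5.84, 0.07, -6.15, 16.76, -19.51] rows 4; [15.25, -0.88, 4.17, -6.15, 16.76, -19.51] rows 4;
```

A 26 N contact on insertion means this tag probably didn't drop. I take a look.

```bash
python3 - <<'E'
from ik import *
im=robot.camera('wrist')[...,::-1];s=robot.camera('side')[...,::-1]
cv2.imwrite('pics/p8.png',np.hstack([cv2.resize(im,(400,300)),cv2.resize(s[220:430,300:580],(400,300))]))
print(robot.get_obs()['position'])
E
```

```text
[ 0.5154 -0.341   0.2299]
```

View pics/p8.png

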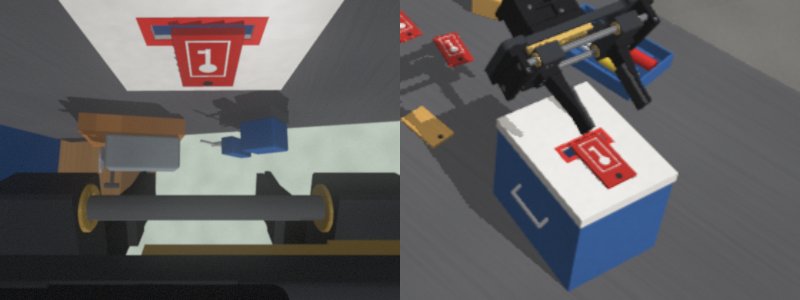

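The tag lies flat on the lid beside the slot, number up at about (207,55), reaching toward -y. The readings were taken while the arm was still settling, so the corrections I applied were off by 2–3 mm; from now on I settle first. I pick it up again from the lid.

```bash
python3 - <<'E'
from ik import *
c=np.array([.513,-.352]);g=[([.514,-.335,.285],down(75))]
path(*g);plan(*g)
E
```

```text
ik err 0.0000 maxstep 0.13 [-0.7595  0.4673  1.4122 -0.      1.2621 -0.4977] margin 1.03
[-2.38, -0.14, -1.42, 0.05, 32.46, 0.06] rows 5; [-1.25, -0.14, -2.47, 0.05, 32.46, 0.06] rows 5;
```

Request:
apply_moves([
  [-2.4,-0.1,-1.4,0,32.5,0,0.75],
  [-2.4,-0.1,-1.4,0,32.5,0,0.75],
  [-2.4,-0.1,-1.4,0,32.5,0,0.75],
  [-2.4,-0.1,-1.4,0,32.5,0,0.75],
  [-2.4,-0.1,-1.4,0,32.5,0,0.75],
])

```text
time: 18.95
position: [0.5162, -0.339, 0.2586]
tool_rot: [0.762, 0.586, -0.219, 0.17]
ft_force: [-0.7, -0.4, 0.4]
grip_width: 0.0653
```

Request:
apply_moves([
  [-1.3,-0.1,-2.5,0,32.5,0,0.75],
  [-1.3,-0.1,-2.5,0,32.5,0,0.75],
  [-1.3,-0.1,-2.5,0,32.5,0,0.75],
  [-1.3,-0.1,-2.5,0,32.5,0,0.75],
  [-1.3,-0.1,-2.5,0,32.5,0,0.75],
])

```text
time: 19.37
position: [0.515, -0.3372, 0.2859]
tool_rot: [0.793, 0.609, 0.003, -0.001]
ft_force: [-0.7, -0.4, -0.3]
grip_width: 0.0656
```

Request:
apply_moves([
  [0,0,0,0,0,0,0.75],
  [0,0,0,0,0,0,0.75],
  [0,0,0,0,0,0,0.75],
  [0,0,0,0,0,0,0.75],
  [0,0,0,0,0,0,0.75],
])

```text
time: 19.78
position: [0.5153, -0.3346, 0.2859]
tool_rot: [0.792, 0.611, -0.0, -0.0]
ft_force: [0.4, -0.4, -0.7]
grip_width: 0.0654
```

```bash
python3 - <<'E'
from ik import *
o=log();p=robot.camera_params('wrist');im=robot.camera('wrist');m=masks(im)['red'];m[312:]=0
cv2.imwrite('pics/lid_raw.png',im[...,::-1])
# panel (white engraved border) is inside the tag; erode bezel away by opening with a 25 px kernel
mc=cv2.morphologyEx(m,cv2.MORPH_CLOSE,np.ones((25,25)));mo=cv2.morphologyEx(mc,cv2.MORPH_OPEN,np.ones((45,45)))
for r in rects(m,p,.143,1500):print('all',*r)
for r in rects(mo,p,.145,1500):print('tag',*r)
# slot/bezel extent along slot axis from uncovered +y edge
h=cv2.cvtColor(im,cv2.COLOR_RGB2HSV);w=((h[...,1]<40)&(h[...,2]>150)).astype(np.uint8);w[312:]=0
for r in rects(w,p,.14,5000):print('lid',*r)
print(o['position'])
E
```

```text
all [332.3588 230.8524] [ 0.5145 -0.3441] [76.2555 65.1462] 76.52185821533203
tag [335.1619 238.    ] [ 0.5169 -0.3444] [74.909  37.3387] 76.0290756225586
lid [330.5522 186.2923] [ 0.5209 -0.3176] [163.5956 132.8852] 75.31656646728516
[ 0.5153 -0.3346  0.2859]
```

View pics/lid_raw.png

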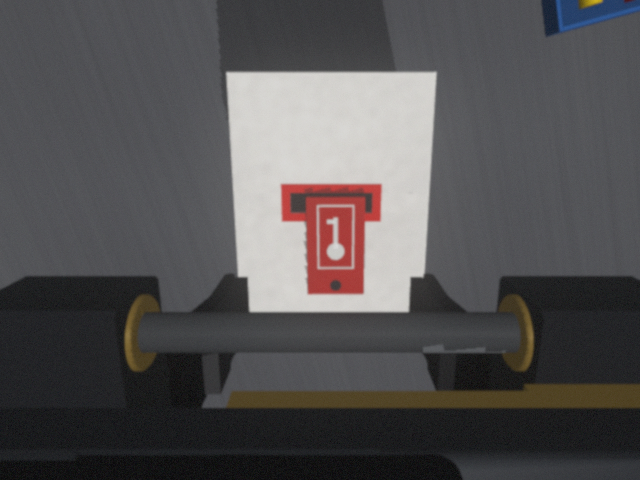

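Tag on the lid: columns 305–365, rows 197–293, centre (335,245). Bezel: columns 281–381, rows 184–220, centre (331,202).

```bash
python3 - <<'E'
from ik import *
p=robot.camera_params('wrist')
print('slot',ray(p,[[331,202],[331,184],[331,220],[281,202],[381,202]],.14)[:,:2])
t=ray(p,[[335.5,197],[334.5,293],[335,245]],.145)[:,:2];print('tag',t,np.linalg.norm(t[0]-t[1]))
c=(t[0]+t[1])/2;d=t[0]-t[1];az=np.degrees(np.arctan2(d[1],d[0]));print(c,az)
b=(0,c,0,76.0)
g=[pickpt(b,76,.20),pickpt(b,76,.1605)];path(*g);plan(*g)
E
```

```text
slot [[ 0.5208 -0.3192]
 [ 0.5239 -0.3073]
 [ 0.5176 -0.3314]
 [ 0.4879 -0.3106]
 [ 0.5537 -0.3279]]
tag [[ 0.5248 -0.3158]
 [ 0.5069 -0.3821]
 [ 0.5161 -0.348 ]] 0.06867318624462923
[ 0.5158 -0.349 ] 74.92655674611366
ik err 0.0000 maxstep 0.01 [-0.8086  0.5833  1.4554  0.      1.1029 -0.5642] margin 0.98
ik err 0.0000 maxstep 0.01 [-0.8086  0.632   1.4877  0.      1.022  -0.5642] margin 0.95
[-3.85, 0.44, 8.62, 0.02, 0.01, -0.74] rows 3; 
[0.0, 0.0, 3.95, 0.0, 0.0, 0.0] rows 1;
```

Request:
apply_moves([
  [-3.9,0.4,3,0,0,-0.5,0.75],
  [-3.9,0.4,7,0,0,-0.5,0.75],
  [-3.9,0.4,10,0,0,-0.5,0.75],
  [-3.9,0.4,12,0,0,-0.5,0.75],
  [-3.9,0.4,12,0,0,-0.5,0.75],
])

```text
time: 20.25
position: [0.5074, -0.3729, 0.162]
tool_rot: [0.79, 0.613, -0.0, -0.003]
ft_force: [-0.7, -0.2, 0.2]
grip_width: 0.065
```

Request:
apply_moves([
  [0,0,0,0,0,0,0.75],
  [0,0,0,0,0,0,0.75],
  [0,0,0,0,0,0,0.75],
  [0,0,0,0,0,0,0.75],
])

```text
time: 20.58
position: [0.5098, -0.3754, 0.1685]
tool_rot: [0.79, 0.613, 0.0, 0.002]
ft_force: [-0.7, 1.2, -0.2]
grip_width: 0.0651
```

Request:
apply_moves([
  [0,0,0.2,0,0,0,0.75],
  [0,0,0.4,0,0,0,0.75],
  [0,0,0.5,0,0,0,0.75],
  [0,0,0.5,0,0,0,0.75],
  [0,0,0.5,0,0,0,0.75],
])

```text
time: 21.0
position: [0.5088, -0.3749, 0.1614]
tool_rot: [0.79, 0.613, 0.0, 0.0]
ft_force: [-0.0, -0.4, -0.5]
grip_width: 0.0651
```

```bash
python3 - <<'E'
from ik import *
for i in range(4):
    print(robot.get_obs()['position'],robot.get_obs()['time'],robot.camera_params('wrist')['origin'],robot.get_obs()['q']); robot.camera('wrist')
E
```

```text
[ 0.5088 -0.3749  0.1614] 21.0 [ 0.5259 -0.3076  0.3036] [-0.8118  0.6309  1.487   0.0007  1.0232 -0.5615]
[ 0.5089 -0.375   0.1614] 21.05 [ 0.526  -0.3077  0.3037] [-0.8118  0.6309  1.4869  0.0007  1.0231 -0.5615]
[ 0.5089 -0.375   0.1614] 21.1 [ 0.526  -0.3077  0.3037] [-0.8117  0.6308  1.4868  0.0007  1.0231 -0.5615]
[ 0.509  -0.375   0.1614] 21.15 [ 0.526  -0.3077  0.3037] [-0.8117  0.6308  1.4868  0.0007  1.0231 -0.5615]
```

Request:
apply_moves([
  [0,0,0.05,0,0,0,0.3],
  [0,0,0.05,0,0,0,0.3],
  [0,0,0.05,0,0,0,0.3],
  [0,0,0.05,0,0,0,0.3],
  [0,0,0.05,0,0,0,0.3],
])

```text
time: 21.62
position: [0.509, -0.375, 0.161]
tool_rot: [0.79, 0.613, 0.0, 0.0]
ft_force: [-0.1, -0.7, -0.7]
grip_width: 0.0397
```

Request:
apply_moves([
  [0,0,-0.5,0,0,0,0.3],
  [0,0,-2,0,0,0,0.3],
  [0,0,-5,0,0,0,0.3],
  [0,0,-9,0,0,0,0.3],
  [0,0,-9,0,0,0,0.3],
])

```text
time: 22.03
position: [0.5122, -0.3781, 0.2593]
tool_rot: [0.79, 0.613, 0.001, 0.008]
ft_force: [-0.3, -1.7, 1.2]
grip_width: 0.039
```

Request:
apply_moves([
  [0,0,0,0,0,0,0.3],
  [0,0,0,0,0,0,0.3],
  [0,0,0,0,0,0,0.3],
  [0,0,0,0,0,0,0.3],
  [0,0,0,0,0,0,0.3],
])

```text
time: 22.45
position: [0.5083, -0.3744, 0.2495]
tool_rot: [0.79, 0.613, 0.0, -0.001]
ft_force: [-0.5, -0.5, -0.2]
grip_width: 0.0394
```

```bash
sed -i 's/^SLOT=.*/SLOT=np.array([.5212,-.3195,.1385])/' ik.py; python3 - <<'E'
from ik import *
held();g=[post(.078)];path(*g);plan(*g)
E
```

```text
held: far end x 68.6, y -21.8..19.7, rect (32.4, -1.0) [41.5 72.4] 90.0 grip 0.0394 t 22.45
ik err 0.0000 maxstep 0.13 [-0.3336  0.7488  1.6576 -1.3197  1.2023  0.7714] margin 0.11
[1.99, -0.07, 1.65, 0.07, -32.54, 0.17] rows 5; [2.56, -0.07, 0.32, 0.07, -32.54, 0.17] rows 5;
```

Request:
apply_moves([
  [0.4,0,0.3,0,-6.5,0,0.3],
  [0.8,0,0.7,0,-13,0,0.3],
  [1.2,0,1.0,0,-19.5,0,0.3],
  [1.6,-0.1,1.3,0,-26,0,0.3],
  [2.0,-0.1,1.65,0,-32.5,0,0.3],
])

```text
time: 22.92
position: [0.5132, -0.3551, 0.235]
tool_rot: [0.758, 0.588, -0.222, 0.174]
ft_force: [-1.3, -0.3, -1.0]
grip_width: 0.0391
```

Request:
apply_moves([
  [0.5,0,0.1,0,-6.5,0,0.3],
  [1.0,0,0.1,0,-13,0,0.3],
  [1.5,0,0.2,0,-19.5,0,0.3],
  [2.0,-0.1,0.25,0,-26,0,0.3],
  [2.55,-0.1,0.3,0.1,-32.5,0.2,0.3],
])

```text
time: 23.33
position: [0.5174, -0.3349, 0.2183]
tool_rot: [0.666, 0.515, -0.425, 0.332]
ft_force: [-0.4, -0.5, 0.2]
grip_width: 0.0393
```

Request:
apply_moves([
  [0,0,0,0,0,0,0.3],
  [0,0,0,0,0,0,0.3],
  [0,0,0,0,0,0,0.3],
  [0,0,0,0,0,0,0.3],
  [0,0,0,0,0,0,0.3],
])

```text
time: 23.75
position: [0.5169, -0.337, 0.2201]
tool_rot: [0.669, 0.514, -0.423, 0.33]
ft_force: [0.5, 0.7, -0.1]
grip_width: 0.0389
```

Request:
apply_moves([
  [0,0,0,0,0,0,0.3],
  [0,0,0,0,0,0,0.3],
  [0,0,0,0,0,0,0.3],
])

```text
time: 24.0
position: [0.5167, -0.3363, 0.2191]
tool_rot: [0.668, 0.515, -0.424, 0.33]
ft_force: [0.7, -0.5, -0.7]
grip_width: 0.0391
```

```bash
python3 - <<'E'
from ik import *
held();plan(post(.078),post(.024));robot.camera('top');plan(post(.078))
E
```

```text
held: far end x 62.0, y -19.5..19.8, rect (29.6, 0.1) [39.3 64.7] 89.9 grip 0.0391 t 24.0
[0.21, 0.01, 0.03, 0.18, -0.01, -0.14] rows 1; 
[5.4, 0.0, -0.0, 0.0, 0.0, 0.0] rows 2; 
[0.18, 0.01, 0.04, 0.18, -0.01, -0.11] rows 1;
```

Request:
apply_moves([
  [0.6,0,0,0,0,0,0.3],
  [1.2,0,0,0,0,0,0.3],
  [1.8,0,0,0,0,0,0.3],
  [2.4,0,0,0,0,0,0.3],
  [3.0,0,0,0,0,0,0.3],
])

```text
time: 24.52
position: [0.5201, -0.3231, 0.19]
tool_rot: [0.667, 0.516, -0.424, 0.329]
ft_force: [1.1, 0.3, -0.5]
grip_width: 0.0393
```

Request:
apply_moves([
  [0.6,0,0,0,0,0,0.3],
  [1.2,0,0,0,0,0,0.3],
  [1.8,0,0,0,0,0,0.3],
  [2.6,0,0,0,0,0,0.3],
  [2.6,0,0,0,0,0,0.3],
])

```text
time: 24.93
position: [0.5227, -0.3121, 0.1657]
tool_rot: [0.667, 0.516, -0.424, 0.329]
ft_force: [1.2, 0.2, -0.8]
grip_width: 0.0394
```

Inserted without contact. I release, back off and go straight on to hover over T1.

Request:
apply_moves([
  [0,0,0,0,0,0,0.75],
  [0,0,0,0,0,0,0.75],
  [0,0,0,0,0,0,0.75],
  [0,0,0,0,0,0,0.75],
  [0,0,0,0,0,0,0.75],
])

```text
time: 25.35
position: [0.523, -0.3131, 0.1679]
tool_rot: [0.668, 0.515, -0.424, 0.33]
ft_force: [-0.1, 0.7, 0.3]
grip_width: 0.0622
```

Request:
apply_moves([
  [-2,0,0,0,0,0,0.75],
  [-5,0,0,0,0,0,0.75],
  [-7,0,0,0,0,0,0.75],
  [-7,0,0,0,0,0,0.75],
  [-7,0,0,0,0,0,0.75],
])

```text
time: 25.77
position: [0.5153, -0.3419, 0.2321]
tool_rot: [0.668, 0.514, -0.424, 0.33]
ft_force: [-0.1, -0.4, -1.0]
grip_width: 0.0649
```

```bash
python3 - <<'E'
from ik import *
posted()
g=[([.52,-.15,.32],down(75.3,-35)),([.468,.112,.15],down(115.6))]
path(*g);plan(*g)
E
```

```text
wrist red@lid [325.9615  48.6538] [ 0.5209 -0.3182] [66.5196 24.1019] -14.961990356445312 filled 4384.0
ik err 0.0000 maxstep 0.06 [-0.183   0.4113  1.5623 -0.6389  1.2846  0.2964] margin 0.79
ik err 0.0000 maxstep 0.09 [ 0.0022  0.4834  1.8765 -0.      0.7817 -0.4446] margin 0.56
[-0.1, -2.16, -10.34, 0.1, 14.98, -0.04] rows 3; [2.58, -2.18, -10.01, 0.1, 14.98, -0.04] rows 3; 
[14.71, -5.84, 0.07, -6.15, 16.76, -19.51] rows 4; [15.25, -0.88, 4.17, -6.15, 16.76, -19.51] rows 4;
```

Only the bezel shows (66×24 mm), so that tag is in. Next, T1.

Request:
apply_moves([
  [-0.1,-2.2,-10.3,0,15,0,0.75],
  [-0.1,-2.2,-10.3,0,15,0,0.75],
  [-0.1,-2.2,-10.3,0,15,0,0.75],
])

```text
time: 26.07
position: [0.5185, -0.2443, 0.2768]
tool_rot: [0.718, 0.554, -0.331, 0.259]
ft_force: [0.4, -1.6, 1.3]
grip_width: 0.0654
```

Request:
apply_moves([
  [2.6,-2.2,-10,0,15,0,0.75],
  [2.6,-2.2,-10,0,15,0,0.75],
  [2.6,-2.2,-10,0,15,0,0.75],
])

```text
time: 26.32
position: [0.5206, -0.148, 0.3226]
tool_rot: [0.756, 0.583, -0.233, 0.185]
ft_force: [-0.5, -1.3, 0.5]
grip_width: 0.0653
```

Request:
apply_moves([
  [14.7,-5.8,0,-6.2,16.8,-19.5,0.75],
  [14.7,-5.8,0,-6.2,16.8,-19.5,0.75],
  [14.7,-5.8,0,-6.2,16.8,-19.5,0.75],
  [14.7,-5.8,0,-6.2,16.8,-19.5,0.75],
])

```text
time: 26.65
position: [0.4914, -0.0163, 0.2331]
tool_rot: [0.659, 0.736, -0.12, 0.093]
ft_force: [1.1, -0.5, -0.3]
grip_width: 0.0657
```

Request:
apply_moves([
  [15.2,-0.9,4.2,-6.2,16.8,-19.5,0.75],
  [15.2,-0.9,4.2,-6.2,16.8,-19.5,0.75],
  [15.2,-0.9,4.2,-6.2,16.8,-19.5,0.75],
  [15.2,-0.9,4.2,-6.2,16.8,-19.5,0.75],
  [15.2,-0.9,4.2,-6.2,16.8,-19.5,0.75],
])

```text
time: 27.07
position: [0.4623, 0.1139, 0.1459]
tool_rot: [0.53, 0.848, -0.001, -0.004]
ft_force: [-0.1, -0.6, -0.6]
grip_width: 0.0651
```

Request:
apply_moves([
  [0,0,0,0,0,0,0.75],
  [0,0,0,0,0,0,0.75],
  [0,0,0,0,0,0,0.75],
  [0,0,0,0,0,0,0.75],
  [0,0,0,0,0,0,0.75],
])

```text
time: 27.48
position: [0.4683, 0.1108, 0.1506]
tool_rot: [0.532, 0.847, 0.002, 0.002]
ft_force: [-0.8, -0.0, 0.2]
grip_width: 0.0655
```

```bash
python3 - <<'E'
from ik import *
b=near('red',(.470,.105));print(robot.get_obs()['position'])
if b: plan(pickpt(b,115,.05),pickpt(b,115,.021))
E
```

```text
red [379.6176 207.7026] [0.4951 0.136 ] [68.8539 39.326 ] -64.26237869262695
[0.4681 0.1109 0.1505]
[-1.39, 3.48, 10.07, 0.3, 0.11, -0.04] rows 3; 
[0.0, 0.0, 2.9, 0.0, 0.0, 0.0] rows 1;
```

This tag has been knocked to (0.495,0.136), the announced disturbance; its size and yaw match, so I follow it.

Request:
apply_moves([
  [-1.4,3.5,2,0,0,0,0.75],
  [-1.4,3.5,5,0,0,0,0.75],
  [-1.4,3.5,8,0,0,0,0.75],
  [-1.4,3.5,11,0,0,0,0.75],
  [-1.4,3.5,12,0,0,0,0.75],
])

```text
time: 27.95
position: [0.504, 0.1136, 0.0271]
tool_rot: [0.532, 0.847, -0.0, -0.001]
ft_force: [-0.8, 0.3, -1.0]
grip_width: 0.0653
```

Request:
apply_moves([
  [0,0,0.3,0,0,0,0.75],
  [0,0,0.6,0,0,0,0.75],
  [0,0,0.6,0,0,0,0.75],
  [0,0,0.6,0,0,0,0.75],
  [0,0,0.6,0,0,0,0.75],
])

```text
time: 28.37
position: [0.5065, 0.114, 0.0255]
tool_rot: [0.532, 0.847, 0.002, 0.003]
ft_force: [0.4, 0.1, 0.5]
grip_width: 0.0652
```

```bash
python3 - <<'E'
from ik import *
b=(0,np.array([.4951,.1360]),0,-64.3);plan(pickpt(b,115,.0205));print(robot.get_obs()['position'])
E
```

```text
[-0.03, -0.08, 0.5, 0.37, 0.13, 0.05] rows 1; 
[0.5065 0.114  0.0255]
```

Request:
apply_moves([
  [0,-0.1,0.2,0,0,0,0.75],
  [0,-0.1,0.45,0,0,0,0.75],
  [0,-0.1,0.45,0,0,0,0.3],
  [0,-0.1,0.45,0,0,0,0.3],
  [0,-0.1,0.45,0,0,0,0.3],
])

```text
time: 28.78
position: [0.5047, 0.1136, 0.0196]
tool_rot: [0.532, 0.847, 0.001, 0.001]
ft_force: [0.2, -0.4, 0.0]
grip_width: 0.0522
```

Request:
apply_moves([
  [0,0,0,0,0,0,0.3],
  [0,0,0,0,0,0,0.3],
  [0,0,-1,0,0,0,0.3],
  [0,0,-4,0,0,0,0.3],
  [0,0,-8,0,0,0,0.3],
])

```text
time: 29.2
position: [0.5022, 0.1134, 0.0985]
tool_rot: [0.532, 0.847, -0.001, -0.001]
ft_force: [0.2, -0.4, -0.5]
grip_width: 0.0393
```

Request:
apply_moves([
  [0,0,-4,0,0,0,0.3],
  [0,0,-8,0,0,0,0.3],
  [0,0,-12,0,0,0,0.3],
  [0,0,-12,0,0,0,0.3],
  [0,0,-12,0,0,0,0.3],
])

```text
time: 29.62
position: [0.5053, 0.1135, 0.2228]
tool_rot: [0.532, 0.847, 0.003, 0.005]
ft_force: [-0.3, 0.4, -0.9]
grip_width: 0.0397
```

```bash
python3 - <<'E'
from ik import *
held();print(robot.get_obs()['position'])
g=[([.52,-.12,.32],down(75.3,-35)),post(.078)];path(*g);plan(*g)
E
```

```text
held: far end x 59.3, y -19.5..20.1, rect (27.6, 0.2) [63.  39.7] 1.0 grip 0.0397 t 29.6167
[0.5037 0.1134 0.2206]
ik err 0.0000 maxstep 0.08 [-0.1293  0.413   1.5592 -0.6287  1.315   0.337 ] margin 0.80
ik err 0.0000 maxstep 0.06 [-0.3336  0.7488  1.6576 -1.3197  1.2023  0.7714] margin 0.11
[-10.88, -4.31, -4.97, 6.34, -16.76, 19.53] rows 4; [-12.64, -0.57, -1.19, 6.34, -16.76, 19.53] rows 4; 
[-5.61, 2.59, 10.23, 0.0, -15.0, 0.0] rows 3; [-2.77, 2.59, 11.33, 0.0, -15.0, 0.0] rows 3;
```

Request:
apply_moves([
  [-10.9,-4.3,-5,6.3,-16.8,19.5,0.3],
  [-10.9,-4.3,-5,6.3,-16.8,19.5,0.3],
  [-10.9,-4.3,-5,6.3,-16.8,19.5,0.3],
  [-10.9,-4.3,-5,6.3,-16.8,19.5,0.3],
])

```text
time: 30.0
position: [0.5133, -0.0083, 0.2707]
tool_rot: [0.663, 0.732, -0.124, 0.098]
ft_force: [1.5, 1.6, -1.0]
grip_width: 0.0391
```

Request:
apply_moves([
  [-12.6,-0.6,-1.2,6.3,-16.8,19.5,0.3],
  [-12.6,-0.6,-1.2,6.3,-16.8,19.5,0.3],
  [-12.6,-0.6,-1.2,6.3,-16.8,19.5,0.3],
  [-12.6,-0.6,-1.2,6.3,-16.8,19.5,0.3],
])

```text
time: 30.33
position: [0.5211, -0.1248, 0.3203]
tool_rot: [0.756, 0.579, -0.241, 0.186]
ft_force: [0.5, 1.2, -0.4]
grip_width: 0.0394
```

Request:
apply_moves([
  [-5.6,2.6,10.2,0,-15,0,0.3],
  [-5.6,2.6,10.2,0,-15,0,0.3],
  [-5.6,2.6,10.2,0,-15,0,0.3],
])

```text
time: 30.58
position: [0.5175, -0.2264, 0.2619]
tool_rot: [0.714, 0.557, -0.338, 0.256]
ft_force: [-0.2, 0.1, -1.9]
grip_width: 0.0393
```

Request:
apply_moves([
  [-2.8,2.6,11.3,0,-15,0,0.3],
  [-2.8,2.6,11.3,0,-15,0,0.3],
  [-2.8,2.6,11.3,0,-15,0,0.3],
  [-2.8,2.6,11.3,0,-15,0,0.3],
  [-2.8,2.6,11.3,0,-15,0,0.3],
])

```text
time: 31.0
position: [0.5154, -0.336, 0.2125]
tool_rot: [0.667, 0.517, -0.428, 0.325]
ft_force: [-0.6, -0.9, -0.8]
grip_width: 0.0395
```

Request:
apply_moves([
  [0,0,0,0,0,0,0.3],
  [0,0,0,0,0,0,0.3],
  [0,0,0,0,0,0,0.3],
  [0,0,0,0,0,0,0.3],
  [0,0,0,0,0,0,0.3],
])

```text
time: 31.42
position: [0.5184, -0.3344, 0.2179]
tool_rot: [0.667, 0.516, -0.425, 0.33]
ft_force: [-0.5, -0.4, -1.6]
grip_width: 0.0394
```

```bash
python3 - <<'E'
from ik import *
held();plan(post(.078),post(.024));robot.camera('top');robot.camera('top');plan(post(.078))
E
```

```text
held: far end x 59.5, y -19.1..20.5, rect (28.2, 0.5) [62.6 39.5] 1.0 grip 0.0394 t 31.4167
[0.02, -0.1, 0.16, 0.16, 0.06, 0.0] rows 1; 
[5.4, 0.0, -0.0, 0.0, 0.0, 0.0] rows 2; 
[0.01, -0.09, 0.12, 0.12, 0.07, 0.02] rows 1;
```

Request:
apply_moves([
  [0.5,-0.1,0.1,0,0,0,0.3],
  [1.1,-0.1,0.1,0,0,0,0.3],
  [1.7,-0.1,0.1,0,0,0,0.3],
  [2.3,-0.1,0.1,0,0,0,0.3],
  [2.9,-0.1,0.1,0,0,0,0.3],
])

```text
time: 31.98
position: [0.5196, -0.3236, 0.1891]
tool_rot: [0.667, 0.516, -0.426, 0.328]
ft_force: [0.5, 0.5, -0.4]
grip_width: 0.0392
```

Request:
apply_moves([
  [0.6,0,0,0,0,0,0.3],
  [1.2,0,0,0,0,0,0.3],
  [1.8,0,0,0,0,0,0.3],
  [2.5,0,0,0,0,0,0.3],
  [2.5,0,0,0,0,0,0.3],
])

```text
time: 32.4
position: [0.5221, -0.313, 0.1658]
tool_rot: [0.667, 0.516, -0.426, 0.328]
ft_force: [-0.4, -1.0, -1.1]
grip_width: 0.0392
```

Request:
apply_moves([
  [0,0,0,0,0,0,0.75],
  [0,0,0,0,0,0,0.75],
  [0,0,0,0,0,0,0.75],
  [0,0,0,0,0,0,0.75],
  [0,0,0,0,0,0,0.75],
])

```text
time: 32.82
position: [0.5224, -0.3139, 0.1678]
tool_rot: [0.667, 0.515, -0.426, 0.329]
ft_force: [0.2, 0.1, 0.1]
grip_width: 0.0625
```

Request:
apply_moves([
  [-2,0,0,0,0,0,0.75],
  [-5,0,0,0,0,0,0.75],
  [-7,0,0,0,0,0,0.75],
  [-7,0,0,0,0,0,0.75],
  [-7,0,0,0,0,0,0.75],
])

```text
time: 33.23
position: [0.5149, -0.3428, 0.232]
tool_rot: [0.668, 0.515, -0.425, 0.329]
ft_force: [0.6, -0.1, 0.5]
grip_width: 0.0649
```

```bash
python3 - <<'E'
from ik import *
posted()
g=[([.55,-.15,.32],down(75.3,-35)),([.641,.018,.16],down(68.4))]
path(*g);plan(*g)
E
```

```text
wrist red@lid [327.0106  47.3665] [ 0.5209 -0.3183] [66.5086 24.3869] -14.781059265136719 filled 4384.0
ik err 0.0000 maxstep 0.06 [-0.1736  0.4532  1.4881 -0.6319  1.3158  0.2838] margin 0.80
ik err 0.0000 maxstep 0.06 [-0.1459  0.6438  1.4626 -0.      1.0352  0.2311] margin 0.98
[0.07, -0.72, -10.72, 0.02, 15.01, 0.01] rows 3; [2.85, -0.72, -10.33, 0.02, 15.01, 0.01] rows 3; 
[12.19, 2.27, 1.23, 1.05, 17.48, 3.34] rows 3; [11.37, 1.63, 4.82, 1.05, 17.48, 3.34] rows 3;
```

Posted as well (bezel only). Now T4.

Request:
apply_moves([
  [0,-0.7,-10.7,0,15,0,0.75],
  [0,-0.7,-10.7,0,15,0,0.75],
  [0,-0.7,-10.7,0,15,0,0.75],
])

```text
time: 33.53
position: [0.5344, -0.2452, 0.2778]
tool_rot: [0.718, 0.554, -0.332, 0.259]
ft_force: [0.5, -1.5, 1.0]
grip_width: 0.0653
```

Request:
apply_moves([
  [2.9,-0.7,-10.3,0,15,0,0.75],
  [2.9,-0.7,-10.3,0,15,0,0.75],
  [2.9,-0.7,-10.3,0,15,0,0.75],
])

```text
time: 33.78
position: [0.5523, -0.1485, 0.323]
tool_rot: [0.755, 0.583, -0.235, 0.185]
ft_force: [-0.4, -0.3, 1.1]
grip_width: 0.0651
```

Request:
apply_moves([
  [12.2,2.3,1.2,1,17.5,3.3,0.75],
  [12.2,2.3,1.2,1,17.5,3.3,0.75],
  [12.2,2.3,1.2,1,17.5,3.3,0.75],
])

```text
time: 34.03
position: [0.5973, -0.0653, 0.2399]
tool_rot: [0.801, 0.579, -0.118, 0.093]
ft_force: [1.1, 0.4, 1.0]
grip_width: 0.0657
```

Request:
apply_moves([
  [11.4,1.6,4.8,1,17.5,3.3,0.75],
  [11.4,1.6,4.8,1,17.5,3.3,0.75],
  [11.4,1.6,4.8,1,17.5,3.3,0.75],
  [11.4,1.6,4.8,1,17.5,3.3,0.75],
  [11.4,1.6,4.8,1,17.5,3.3,0.75],
])

```text
time: 34.45
position: [0.6392, 0.0191, 0.1565]
tool_rot: [0.826, 0.564, -0.003, -0.002]
ft_force: [0.4, 0.6, 0.9]
grip_width: 0.065
```

Request:
apply_moves([
  [0,0,0,0,0,0,0.75],
  [0,0,0,0,0,0,0.75],
  [0,0,0,0,0,0,0.75],
  [0,0,0,0,0,0,0.75],
  [0,0,0,0,0,0,0.75],
])

```text
time: 34.87
position: [0.6415, 0.0178, 0.1611]
tool_rot: [0.826, 0.563, 0.001, 0.001]
ft_force: [0.7, -1.1, -0.4]
grip_width: 0.0651
```

```bash
python3 - <<'E'
from ik import *
b=near('red',(.638,.0116));print(robot.get_obs()['position'])
if b: plan(pickpt(b,68,.05),pickpt(b,68,.0205))
E
```

```text
red [326.0621 229.8586] [0.6373 0.0118] [68.8448 39.2157] 68.47578430175781
red [241.2671 107.8043] [0.6156 0.1104] [69.2743 39.4736] 78.4849853515625
[0.6415 0.0178 0.1609]
[-3.21, -0.19, 11.09, 0.14, 0.02, 0.1] rows 3; 
[0.0, 0.0, 2.95, 0.0, 0.0, 0.0] rows 1;
```

Request:
apply_moves([
  [-3.2,-0.2,3,0,0,0,0.75],
  [-3.2,-0.2,7,0,0,0,0.75],
  [-3.2,-0.2,10,0,0,0,0.75],
  [-3.2,-0.2,12.5,0,0,0,0.75],
  [-3.2,-0.2,13.2,0,0,0,0.75],
])

```text
time: 35.33
position: [0.625, -0.0111, 0.0242]
tool_rot: [0.826, 0.563, -0.002, -0.002]
ft_force: [-0.5, 0.6, 0.5]
grip_width: 0.0651
```

Request:
apply_moves([
  [0,0,0.2,0,0,0,0.75],
  [0,0,0.4,0,0,0,0.75],
  [0,0,0.4,0,0,0,0.75],
  [0,0,0.4,0,0,0,0.75],
  [0,0,0.4,0,0,0,0.75],
])

```text
time: 35.75
position: [0.629, -0.0111, 0.0257]
tool_rot: [0.826, 0.564, 0.001, 0.002]
ft_force: [-0.7, 0.8, 0.2]
grip_width: 0.0652
```

```bash
python3 - <<'E'
from ik import *
b=(0,np.array([.6373,.0118]),0,68.5);plan(pickpt(b,68,.0205));print(robot.get_obs()['position'])
E
```

```text
[-0.06, -0.07, 0.52, 0.24, -0.01, 0.11] rows 1; 
[ 0.629  -0.0111  0.0257]
```

Request:
apply_moves([
  [0,-0.1,0.2,0,0,0,0.75],
  [0,-0.1,0.45,0,0,0,0.75],
  [0,-0.1,0.45,0,0,0,0.3],
  [0,-0.1,0.45,0,0,0,0.3],
  [0,-0.1,0.45,0,0,0,0.3],
])

```text
time: 36.17
position: [0.6266, -0.0106, 0.0195]
tool_rot: [0.826, 0.563, -0.0, 0.0]
ft_force: [-0.9, 0.4, 1.1]
grip_width: 0.0525
```

Request:
apply_moves([
  [0,0,0,0,0,0,0.3],
  [0,0,0,0,0,0,0.3],
  [0,0,-1,0,0,0,0.3],
  [0,0,-4,0,0,0,0.3],
  [0,0,-8,0,0,0,0.3],
])

```text
time: 36.58
position: [0.6245, -0.0104, 0.0975]
tool_rot: [0.826, 0.563, -0.002, -0.002]
ft_force: [0.8, -0.8, 0.0]
grip_width: 0.0392
```

Request:
apply_moves([
  [0,0,-4,0,0,0,0.3],
  [0,0,-8,0,0,0,0.3],
  [0,0,-12,0,0,0,0.3],
  [0,0,-12,0,0,0,0.3],
  [0,0,-12,0,0,0,0.3],
])

```text
time: 37.0
position: [0.6287, -0.0109, 0.2235]
tool_rot: [0.826, 0.564, 0.003, 0.004]
ft_force: [-0.2, 0.5, -0.7]
grip_width: 0.0395
```

```bash
python3 - <<'E'
from ik import *
held();print(robot.get_obs()['position'])
g=[([.55,-.15,.32],down(75.3,-35)),post(.078)];path(*g);plan(*g)
E
```

```text
held: far end x 59.8, y -18.8..20.7, rect (27.6, 0.3) [63.8 39.8] 1.1 grip 0.0395 t 37.0
[ 0.627  -0.0106  0.2209]
ik err 0.0000 maxstep 0.06 [-0.1736  0.4532  1.4881 -0.6319  1.3158  0.2838] margin 0.80
ik err 0.0000 maxstep 0.06 [-0.3336  0.7488  1.6576 -1.3197  1.2023  0.7714] margin 0.11
[-7.89, -1.02, -4.96, -0.92, -17.47, -3.28] rows 3; [-8.95, -1.45, -2.39, -0.92, -17.47, -3.28] rows 3; 
[-4.74, 0.76, 9.62, 0.0, -15.0, 0.0] rows 3; [-2.09, 0.76, 10.51, 0.0, -15.0, 0.0] rows 3;
```

Request:
apply_moves([
  [-7.9,-1.0,-5,-0.9,-17.5,-3.3,0.3],
  [-7.9,-1.0,-5,-0.9,-17.5,-3.3,0.3],
  [-7.9,-1.0,-5,-0.9,-17.5,-3.3,0.3],
])

```text
time: 37.3
position: [0.5872, -0.0831, 0.2707]
tool_rot: [0.8, 0.58, -0.124, 0.095]
ft_force: [0.4, 0.8, -0.7]
grip_width: 0.0395
```

Request:
apply_moves([
  [-9.0,-1.4,-2.4,-0.9,-17.5,-3.3,0.3],
  [-9.0,-1.4,-2.4,-0.9,-17.5,-3.3,0.3],
  [-9.0,-1.4,-2.4,-0.9,-17.5,-3.3,0.3],
])

```text
time: 37.55
position: [0.5488, -0.1529, 0.3202]
tool_rot: [0.753, 0.583, -0.243, 0.184]
ft_force: [0.8, 1.0, -1.0]
grip_width: 0.0396
```

Request:
apply_moves([
  [-4.7,0.8,9.6,0,-15,0,0.3],
  [-4.7,0.8,9.6,0,-15,0,0.3],
  [-4.7,0.8,9.6,0,-15,0,0.3],
])

```text
time: 37.8
position: [0.5316, -0.2426, 0.2613]
tool_rot: [0.714, 0.557, -0.34, 0.254]
ft_force: [-0.6, 0.1, -1.2]
grip_width: 0.0392
```

Request:
apply_moves([
  [-2.1,0.8,10.5,0,-15,0,0.3],
  [-2.1,0.8,10.5,0,-15,0,0.3],
  [-2.1,0.8,10.5,0,-15,0,0.3],
  [-2.1,0.8,10.5,0,-15,0,0.3],
  [-2.1,0.8,10.5,0,-15,0,0.3],
])

```text
time: 38.22
position: [0.5163, -0.3365, 0.213]
tool_rot: [0.667, 0.517, -0.428, 0.324]
ft_force: [0.6, -0.1, 0.5]
grip_width: 0.0391
```

Request:
apply_moves([
  [0,0,0,0,0,0,0.3],
  [0,0,0,0,0,0,0.3],
  [0,0,0,0,0,0,0.3],
  [0,0,0,0,0,0,0.3],
  [0,0,0,0,0,0,0.3],
])

```text
time: 38.63
position: [0.5188, -0.3355, 0.2177]
tool_rot: [0.667, 0.516, -0.426, 0.328]
ft_force: [-0.3, -0.0, 0.0]
grip_width: 0.0394
```

```bash
python3 - <<'E'
from ik import *
held();robot.camera('top');robot.camera('top');plan(post(.078))
E
```

```text
held: far end x 60.2, y -19.1..20.7, rect (28.6, 0.6) [63.4 39.7] 1.0 grip 0.0394 t 38.6333
[0.01, -0.14, 0.02, -0.02, 0.06, 0.16] rows 1;
```

Request:
apply_moves([
  [0.5,-0.1,0,0,0,0,0.3],
  [1.1,-0.1,0,0,0,0,0.3],
  [1.7,-0.1,0,0,0,0,0.3],
  [2.3,-0.1,0,0,0,0,0.3],
  [2.9,-0.1,0,0,0,0,0.3],
])

```text
time: 39.2
position: [0.5201, -0.3236, 0.1891]
tool_rot: [0.667, 0.516, -0.427, 0.327]
ft_force: [-0.2, -0.5, -0.5]
grip_width: 0.0395
```

Request:
apply_moves([
  [0.6,0,0,0,0,0,0.3],
  [1.2,0,0,0,0,0,0.3],
  [1.8,0,0,0,0,0,0.3],
  [2.5,0,0,0,0,0,0.3],
  [2.5,0,0,0,0,0,0.3],
])

```text
time: 39.62
position: [0.5226, -0.3131, 0.1658]
tool_rot: [0.667, 0.517, -0.427, 0.326]
ft_force: [0.4, -0.5, -1.4]
grip_width: 0.0393
```

Request:
apply_moves([
  [0,0,0,0,0,0,0.75],
  [0,0,0,0,0,0,0.75],
  [0,0,0,0,0,0,0.75],
  [0,0,0,0,0,0,0.75],
  [0,0,0,0,0,0,0.75],
])

```text
time: 40.03
position: [0.5228, -0.314, 0.1679]
tool_rot: [0.667, 0.516, -0.427, 0.328]
ft_force: [0.3, 0.5, -0.4]
grip_width: 0.0622
```

Request:
apply_moves([
  [-2,0,0,0,0,0,0.75],
  [-5,0,0,0,0,0,0.75],
  [-7,0,0,0,0,0,0.75],
  [-7,0,0,0,0,0,0.75],
  [-7,0,0,0,0,0,0.75],
])

```text
time: 40.45
position: [0.5155, -0.3428, 0.2321]
tool_rot: [0.668, 0.515, -0.426, 0.328]
ft_force: [0.1, 0.5, -0.1]
grip_width: 0.0655
```

```bash
python3 - <<'E'
from ik import *
posted()
g=[([.55,-.12,.32],down(75.3,-35)),([.617,.117,.16],down(78.5))]
path(*g);plan(*g)
E
```

```text
wrist red@lid [326.2251  47.3248] [ 0.521  -0.3183] [66.5085 24.4019] -14.556465148925781 filled 4437.0
ik err 0.0000 maxstep 0.06 [-0.1226  0.4549  1.4851 -0.6227  1.3448  0.3226] margin 0.81
ik err 0.0000 maxstep 0.06 [ 0.0097  0.6281  1.4983 -0.      1.0152  0.2104] margin 0.94
[0.69, -1.16, -12.03, -0.06, 15.0, 0.06] rows 3; [3.78, -1.14, -11.44, -0.06, 15.0, 0.06] rows 3; 
[14.67, 0.23, -0.51, -0.49, 17.5, -1.55] rows 4; [14.14, 0.61, 3.93, -0.49, 17.5, -1.55] rows 4;
```

Third bench tag posted. The last one is T3.

Request:
apply_moves([
  [0.7,-1.2,-12,0,15,0,0.75],
  [0.7,-1.2,-12,0,15,0,0.75],
  [0.7,-1.2,-12,0,15,0,0.75],
])

```text
time: 40.75
position: [0.5332, -0.2309, 0.2763]
tool_rot: [0.718, 0.554, -0.334, 0.256]
ft_force: [1.1, -1.4, 0.9]
grip_width: 0.0652
```

Request:
apply_moves([
  [3.8,-1.1,-11.4,0,15,0,0.75],
  [3.8,-1.1,-11.4,0,15,0,0.75],
  [3.8,-1.1,-11.4,0,15,0,0.75],
])

```text
time: 41.0
position: [0.5511, -0.1193, 0.3217]
tool_rot: [0.756, 0.583, -0.237, 0.183]
ft_force: [0.7, -0.6, 0.5]
grip_width: 0.0653
```

Request:
apply_moves([
  [14.7,0.2,-0.5,-0.5,17.5,-1.5,0.75],
  [14.7,0.2,-0.5,-0.5,17.5,-1.5,0.75],
  [14.7,0.2,-0.5,-0.5,17.5,-1.5,0.75],
  [14.7,0.2,-0.5,-0.5,17.5,-1.5,0.75],
])

```text
time: 41.33
position: [0.5822, 0.0006, 0.2364]
tool_rot: [0.774, 0.615, -0.122, 0.09]
ft_force: [-0.1, -0.8, -1.0]
grip_width: 0.0652
```

Request:
apply_moves([
  [14.1,0.6,3.9,-0.5,17.5,-1.5,0.75],
  [14.1,0.6,3.9,-0.5,17.5,-1.5,0.75],
  [14.1,0.6,3.9,-0.5,17.5,-1.5,0.75],
  [14.1,0.6,3.9,-0.5,17.5,-1.5,0.75],
  [14.1,0.6,3.9,-0.5,17.5,-1.5,0.75],
])

```text
time: 41.75
position: [0.6135, 0.1198, 0.1542]
tool_rot: [0.774, 0.633, -0.004, -0.004]
ft_force: [-0.9, -0.5, -1.0]
grip_width: 0.0651
```

Request:
apply_moves([
  [0,0,0,0,0,0,0.75],
  [0,0,0,0,0,0,0.75],
  [0,0,0,0,0,0,0.75],
  [0,0,0,0,0,0,0.75],
  [0,0,0,0,0,0,0.75],
])

```text
time: 42.17
position: [0.6165, 0.116, 0.1601]
tool_rot: [0.775, 0.632, -0.001, -0.0]
ft_force: [-0.1, -0.4, 0.6]
grip_width: 0.0655
```

```bash
python3 - <<'E'
from ik import *
b=near('red',(.6156,.1104));print(robot.get_obs()['position'])
if b: plan(pickpt(b,78,.05),pickpt(b,78,.0205)); print(b[1],b[3])
E
```

```text
red [329.4742 227.6014] [0.6154 0.1111] [69.1077 39.1947] 78.50125885009766
[0.6165 0.116  0.16  ]
[-3.0, 0.02, 11.0, -0.1, 0.03, -0.12] rows 3; 
[0.0, 0.0, 2.95, 0.0, 0.0, 0.0] rows 1; 
[0.6154 0.1111] 78.50125885009766
```

Request:
apply_moves([
  [-3.0,0,3,0,0,0,0.75],
  [-3.0,0,7,0,0,0,0.75],
  [-3.0,0,10,0,0,0,0.75],
  [-3.0,0,12.3,0,0,0,0.75],
  [-3.0,0,13.1,0,0,0,0.75],
])

```text
time: 42.63
position: [0.6075, 0.0866, 0.0251]
tool_rot: [0.775, 0.632, -0.003, -0.003]
ft_force: [-0.6, 1.1, -0.3]
grip_width: 0.065
```

Request:
apply_moves([
  [0,0,0.2,0,0,0,0.75],
  [0,0,0.4,0,0,0,0.75],
  [0,0,0.6,0,0,0,0.75],
  [0,0,0.8,0,0,0,0.75],
  [0,0,0.8,0,0,0,0.75],
])

```text
time: 43.05
position: [0.6106, 0.0873, 0.0214]
tool_rot: [0.775, 0.632, -0.0, -0.0]
ft_force: [0.8, 0.3, 0.3]
grip_width: 0.0652
```

Request:
apply_moves([
  [0,0,0,0,0,0,0.75],
  [0,0,0,0,0,0,0.3],
  [0,0,0,0,0,0,0.3],
  [0,0,0,0,0,0,0.3],
  [0,0,0,0,0,0,0.3],
])

```text
time: 43.47
position: [0.6099, 0.0872, 0.0204]
tool_rot: [0.775, 0.632, -0.001, -0.001]
ft_force: [-0.2, -0.8, 0.4]
grip_width: 0.0463
```

Request:
apply_moves([
  [0,0,0,0,0,0,0.3],
  [0,0,0,0,0,0,0.3],
  [0,0,-1,0,0,0,0.3],
  [0,0,-4,0,0,0,0.3],
  [0,0,-8,0,0,0,0.3],
])

```text
time: 43.88
position: [0.6073, 0.0872, 0.0984]
tool_rot: [0.775, 0.632, -0.004, -0.004]
ft_force: [0.9, -0.4, -1.0]
grip_width: 0.0392
```

Request:
apply_moves([
  [0,0,-4,0,0,0,0.3],
  [0,0,-8,0,0,0,0.3],
  [0,0,-12,0,0,0,0.3],
  [0,0,-12,0,0,0,0.3],
  [0,0,-12,0,0,0,0.3],
])

```text
time: 44.3
position: [0.6121, 0.0872, 0.2243]
tool_rot: [0.775, 0.632, 0.002, 0.002]
ft_force: [-0.6, 0.0, -1.8]
grip_width: 0.0396
```

```bash
python3 - <<'E'
from ik import *
held();print(robot.get_obs()['position'])
g=[([.55,-.12,.32],down(75.3,-35)),post(.078)];path(*g);plan(*g)
E
```

```text
held: far end x 58.7, y -19.4..19.9, rect (27.4, -0.1) [62.8 39.5] 0.5 grip 0.0396 t 44.3
[0.6103 0.0873 0.2217]
ik err 0.0000 maxstep 0.05 [-0.1226  0.4549  1.4851 -0.6227  1.3448  0.3226] margin 0.81
ik err 0.0000 maxstep 0.06 [-0.3336  0.7488  1.6576 -1.3197  1.2023  0.7714] margin 0.11
[-10.76, -0.88, -4.91, 0.46, -17.49, 1.53] rows 3; [-11.76, -0.6, -1.44, 0.46, -17.49, 1.53] rows 3; 
[-5.93, 1.14, 10.45, 0.0, -15.0, 0.0] rows 3; [-3.02, 1.14, 11.63, 0.0, -15.0, 0.0] rows 3;
```

Request:
apply_moves([
  [-10.8,-0.9,-4.9,0.5,-17.5,1.5,0.3],
  [-10.8,-0.9,-4.9,0.5,-17.5,1.5,0.3],
  [-10.8,-0.9,-4.9,0.5,-17.5,1.5,0.3],
])

```text
time: 44.6
position: [0.5785, -0.017, 0.2679]
tool_rot: [0.773, 0.616, -0.125, 0.092]
ft_force: [0.4, 0.3, -0.5]
grip_width: 0.0391
```

Request:
apply_moves([
  [-11.8,-0.6,-1.4,0.5,-17.5,1.5,0.3],
  [-11.8,-0.6,-1.4,0.5,-17.5,1.5,0.3],
  [-11.8,-0.6,-1.4,0.5,-17.5,1.5,0.3],
  [-11.8,-0.6,-1.4,0.5,-17.5,1.5,0.3],
])

```text
time: 44.93
position: [0.5482, -0.1239, 0.3179]
tool_rot: [0.754, 0.582, -0.243, 0.182]
ft_force: [0.6, 0.0, -0.8]
grip_width: 0.0391
```

Request:
apply_moves([
  [-5.9,1.1,10.4,0,-15,0,0.3],
  [-5.9,1.1,10.4,0,-15,0,0.3],
  [-5.9,1.1,10.4,0,-15,0,0.3],
])

```text
time: 45.18
position: [0.5315, -0.2267, 0.2617]
tool_rot: [0.715, 0.557, -0.338, 0.255]
ft_force: [0.3, 0.6, -1.6]
grip_width: 0.0393
```

Request:
apply_moves([
  [-3.0,1.1,11.6,0,-15,0,0.3],
  [-3.0,1.1,11.6,0,-15,0,0.3],
  [-3.0,1.1,11.6,0,-15,0,0.3],
  [-3.0,1.1,11.6,0,-15,0,0.3],
  [-3.0,1.1,11.6,0,-15,0,0.3],
])

```text
time: 45.6
position: [0.5138, -0.3363, 0.2116]
tool_rot: [0.667, 0.517, -0.428, 0.324]
ft_force: [1.1, 0.3, -0.6]
grip_width: 0.0393
```

Request:
apply_moves([
  [0,0,0,0,0,0,0.3],
  [0,0,0,0,0,0,0.3],
  [0,0,0,0,0,0,0.3],
  [0,0,0,0,0,0,0.3],
  [0,0,0,0,0,0,0.3],
])

```text
time: 46.02
position: [0.5167, -0.3349, 0.2166]
tool_rot: [0.667, 0.516, -0.426, 0.328]
ft_force: [0.6, -0.8, -1.1]
grip_width: 0.0392
```

```bash
python3 - <<'E'
from ik import *
held();robot.camera('top');robot.camera('top');plan(post(.078))
E
```

```text
held: far end x 59.5, y -19.5..20.2, rect (28.4, 0.3) [62.3 39.7] 0.0 grip 0.0392 t 46.0167
[-0.08, 0.06, -0.01, -0.02, 0.05, 0.17] rows 1;
```

Request:
apply_moves([
  [0.5,0.1,0,0,0,0,0.3],
  [1.1,0.1,0,0,0,0,0.3],
  [1.7,0.1,0,0,0,0,0.3],
  [2.3,0.1,0,0,0,0,0.3],
  [2.8,0.1,0,0,0,0,0.3],
])

```text
time: 46.58
position: [0.5198, -0.324, 0.189]
tool_rot: [0.667, 0.516, -0.427, 0.327]
ft_force: [-0.1, 0.4, 0.1]
grip_width: 0.0392
```

Request:
apply_moves([
  [0.6,0,0,0,0,0,0.3],
  [1.2,0,0,0,0,0,0.3],
  [1.8,0,0,0,0,0,0.3],
  [2.5,0,0,0,0,0,0.3],
  [2.5,0,0,0,0,0,0.3],
])

```text
time: 47.0
position: [0.5223, -0.3135, 0.1658]
tool_rot: [0.667, 0.517, -0.427, 0.326]
ft_force: [-0.2, 0.8, -0.7]
grip_width: 0.0393
```

Request:
apply_moves([
  [0,0,0,0,0,0,0.75],
  [0,0,0,0,0,0,0.75],
  [0,0,0,0,0,0,0.75],
  [0,0,0,0,0,0,0.75],
  [0,0,0,0,0,0,0.75],
])

```text
time: 47.42
position: [0.5226, -0.3144, 0.1679]
tool_rot: [0.667, 0.516, -0.427, 0.328]
ft_force: [-0.4, -0.1, -0.0]
grip_width: 0.0621
```

Request:
apply_moves([
  [-2,0,0,0,0,0,0.75],
  [-5,0,0,0,0,0,0.75],
  [-7,0,0,0,0,0,0.75],
  [-7,0,0,0,0,0,0.75],
  [-7,0,0,0,0,0,0.75],
])

```text
time: 47.83
position: [0.5153, -0.3432, 0.2321]
tool_rot: [0.668, 0.515, -0.426, 0.328]
ft_force: [-0.1, 0.9, 0.4]
grip_width: 0.0651
```

```bash
python3 - <<'E'
from ik import *
posted()
g=[([.51,-.2,.32],down(75.3,-35)),([.497,-.0726,.16],down(88.4))]
path(*g);plan(*g)
E
```

```text
wrist red@lid [326.4555  46.3792] [ 0.521  -0.3182] [66.4831 24.2186] -14.558547973632812 filled 4505.0
ik err 0.0000 maxstep 0.06 [-0.2763  0.3994  1.583  -0.6552  1.2259  0.2301] margin 0.77
ik err 0.0000 maxstep 0.07 [-0.3679  0.4878  1.8174 -0.      0.8365 -0.3399] margin 0.62
[-2.29, -4.14, -16.16, -0.13, 30.01, 0.13] rows 5; 
[9.5, -2.25, 3.11, -2.0, 17.42, -6.34] rows 3; [8.34, -1.41, 5.79, -2.0, 17.42, -6.34] rows 3;
```

All five red tags are posted. Now the brass blank.

Request:
apply_moves([
  [-2.3,-4.1,-16.2,0,30,0,0.75],
  [-2.3,-4.1,-16.2,0,30,0,0.75],
  [-2.3,-4.1,-16.2,0,30,0,0.75],
  [-2.3,-4.1,-16.2,0,30,0,0.75],
  [-2.3,-4.1,-16.2,0,30,0,0.75],
])

```text
time: 48.3
position: [0.5132, -0.1964, 0.3256]
tool_rot: [0.755, 0.584, -0.234, 0.185]
ft_force: [-0.5, -0.7, 0.0]
grip_width: 0.0651
```

Request:
apply_moves([
  [9.5,-2.2,3.1,-2,17.4,-6.3,0.75],
  [9.5,-2.2,3.1,-2,17.4,-6.3,0.75],
  [9.5,-2.2,3.1,-2,17.4,-6.3,0.75],
])

```text
time: 48.55
position: [0.5017, -0.1326, 0.2371]
tool_rot: [0.745, 0.65, -0.121, 0.088]
ft_force: [0.3, -0.5, -0.2]
grip_width: 0.0656
```

Request:
apply_moves([
  [8.3,-1.4,5.8,-2,17.4,-6.3,0.75],
  [8.3,-1.4,5.8,-2,17.4,-6.3,0.75],
  [8.3,-1.4,5.8,-2,17.4,-6.3,0.75],
  [8.3,-1.4,5.8,-2,17.4,-6.3,0.75],
  [8.3,-1.4,5.8,-2,17.4,-6.3,0.75],
])

```text
time: 48.97
position: [0.4966, -0.0729, 0.159]
tool_rot: [0.718, 0.696, -0.003, -0.002]
ft_force: [0.5, 0.2, -0.2]
grip_width: 0.0652
```

Request:
apply_moves([
  [0,0,0,0,0,0,0.75],
  [0,0,0,0,0,0,0.75],
  [0,0,0,0,0,0,0.75],
  [0,0,0,0,0,0,0.75],
  [0,0,0,0,0,0,0.75],
])

```text
time: 49.38
position: [0.4981, -0.0729, 0.1611]
tool_rot: [0.717, 0.697, -0.001, -0.0]
ft_force: [-0.1, -0.2, -0.4]
grip_width: 0.065
```

```bash
python3 - <<'E'
from ik import *
b=near('brass',(.497,-.0796));print(robot.get_obs()['position'])
if b: plan(pickpt(b,88,.05),pickpt(b,88,.0205)); print(b[1],b[3])
t=robot.camera('top');p=robot.camera_params('top');m=masks(t)
for r in rects(m['red'],p,0.005,60): print(*r)
E
```

```text
brass [325.6759 229.2897] [ 0.4954 -0.0797] [69.5772 39.7786] 88.15996551513672
[ 0.4979 -0.0729  0.1609]
[-3.17, -0.22, 11.1, -0.14, 0.09, 0.19] rows 3; 
[0.0, 0.0, 2.95, 0.0, 0.0, 0.0] rows 1; 
[ 0.4954 -0.0797] 88.15996551513672
[490.3467 265.6933] [ 0.5334 -0.3646] [71.0574 24.1261] -14.68731689453125
[179.6981 241.5283] [0.5723 0.369 ] [55.4818 21.9533] 88.49724578857422
[420.5143 143.9714] [ 0.8242 -0.2004] [75.244  15.0698] -88.60137331485748
```

Request:
apply_moves([
  [-3.1,-0.2,3,0,0,0,0.75],
  [-3.1,-0.2,7,0,0,0,0.75],
  [-3.1,-0.2,10,0,0,0,0.75],
  [-3.1,-0.2,12.3,0,0,0,0.75],
  [-3.1,-0.2,13.1,0,0,0,0.75],
])

```text
time: 49.9
position: [0.4925, -0.1035, 0.0265]
tool_rot: [0.718, 0.697, -0.003, -0.003]
ft_force: [-0.1, 0.6, -0.2]
grip_width: 0.0654
```

Request:
apply_moves([
  [0,0,0.2,0,0,0,0.75],
  [0,0,0.4,0,0,0,0.75],
  [0,0,0.6,0,0,0,0.75],
  [0,0,0.9,0,0,0,0.75],
  [0,0,0.9,0,0,0,0.75],
])

```text
time: 50.32
position: [0.4948, -0.1041, 0.0212]
tool_rot: [0.717, 0.697, -0.001, -0.0]
ft_force: [-0.2, 0.4, -0.1]
grip_width: 0.0652
```

Request:
apply_moves([
  [0,0,0,0,0,0,0.75],
  [0,0,0,0,0,0,0.3],
  [0,0,0,0,0,0,0.3],
  [0,0,0,0,0,0,0.3],
  [0,0,0,0,0,0,0.3],
])

```text
time: 50.73
position: [0.4943, -0.104, 0.0206]
tool_rot: [0.717, 0.697, -0.002, -0.001]
ft_force: [-0.3, 0.3, 0.2]
grip_width: 0.0463
```

Request:
apply_moves([
  [0,0,0,0,0,0,0.3],
  [0,0,0,0,0,0,0.3],
  [0,0,-1,0,0,0,0.3],
  [0,0,-4,0,0,0,0.3],
  [0,0,-8,0,0,0,0.3],
])

```text
time: 51.15
position: [0.4924, -0.1031, 0.0994]
tool_rot: [0.717, 0.697, -0.003, -0.004]
ft_force: [1.3, -0.3, -0.5]
grip_width: 0.0395
```

Request:
apply_moves([
  [0,0,-3,0,0,0,0.3],
  [0,0,-6,0,0,0,0.3],
  [0,0,-8,0,0,0,0.3],
  [0,0,-8,0,0,0,0.3],
  [0,0,-8,0,0,0,0.3],
])

```text
time: 51.57
position: [0.4952, -0.104, 0.182]
tool_rot: [0.717, 0.697, -0.001, 0.001]
ft_force: [0.2, 0.1, -1.0]
grip_width: 0.0395
```

```bash
python3 - <<'E'
from ik import *
held('brass');print(robot.get_obs()['position'])
F=np.array([.5513,.2416]);a=np.radians(83.1);u=np.array([np.cos(a),np.sin(a)])
g=[(np.r_[F-.025*u,.17],down(83.1))]
path(*g);plan(*g)
E
```

```text
held: far end x 58.8, y -19.4..20.2, rect (27.5, -0.0) [40.5 62.5] 90.0 grip 0.0395 t 51.5667
[ 0.4943 -0.1036  0.1806]
ik err 0.0000 maxstep 0.06 [0.1871 0.5698 1.5915 0.     0.9804 0.3076] margin 0.85
[16.09, 2.24, 0.51, -0.1, 0.03, 2.62] rows 4; [16.18, 1.5, 0.52, -0.1, 0.03, 2.62] rows 4;
```

Request:
apply_moves([
  [16.1,2.2,0.5,0,0,2.6,0.3],
  [16.1,2.2,0.5,0,0,2.6,0.3],
  [16.1,2.2,0.5,0,0,2.6,0.3],
  [16.1,2.2,0.5,0,0,2.6,0.3],
])

```text
time: 51.95
position: [0.52, 0.0583, 0.1732]
tool_rot: [0.733, 0.68, -0.003, -0.003]
ft_force: [0.2, 0.2, -0.3]
grip_width: 0.0394
```

Request:
apply_moves([
  [16.2,1.5,0.5,0,0,2.6,0.3],
  [16.2,1.5,0.5,0,0,2.6,0.3],
  [16.2,1.5,0.5,0,0,2.6,0.3],
  [16.2,1.5,0.5,0,0,2.6,0.3],
  [16.2,1.5,0.5,0,0,2.6,0.3],
])

```text
time: 52.37
position: [0.5479, 0.2232, 0.1678]
tool_rot: [0.746, 0.666, -0.001, -0.002]
ft_force: [0.6, -0.3, -0.1]
grip_width: 0.0392
```

Request:
apply_moves([
  [0,0,0,0,0,0,0.3],
  [0,0,0,0,0,0,0.3],
  [0,0,0,0,0,0,0.3],
  [0,0,0,0,0,0,0.3],
  [0,0,0,0,0,0,0.3],
])

```text
time: 52.78
position: [0.5483, 0.2154, 0.1698]
tool_rot: [0.749, 0.663, -0.002, -0.001]
ft_force: [1.0, -0.4, -1.8]
grip_width: 0.0391
```

```bash
python3 - <<'E'
from ik import *
held('brass');print(robot.get_obs()['position'])
p=robot.camera_params('wrist');im=robot.camera('wrist');cv2.imwrite('pics/fx.png',im[...,::-1])
h=cv2.cvtColor(im,cv2.COLOR_RGB2HSV);w=((h[...,1]<40)&(h[...,2]>170)).astype(np.uint8);w[310:]=0
c=max(cv2.findContours(w,cv2.RETR_EXTERNAL,cv2.CHAIN_APPROX_NONE)[0],key=cv2.contourArea)[:,0]
X=ray(p,c,.015)[:,:2];a=np.radians(83.1);u=np.array([np.cos(a),np.sin(a)]);v=np.array([-u[1],u[0]])
s=X@u;t=X@v;print('y',(t.max()+t.min())/2,t.max()-t.min(),'origin', u*(s.max()-.087)+v*(t.max()+t.min())/2)
F=np.array([.5513,.2416])
plan((np.r_[F-.0242*u,.09],down(83.1)))
E
```

```text
held: far end x 58.4, y -19.0..19.7, rect (27.3, -0.1) [40.1 62.2] 90.0 grip 0.0391 t 52.7833
[0.5484 0.2156 0.17  ]
y -0.5419155837670954 0.03605130385366806 origin [0.5747 0.2386]
[0.18, -0.0, 8.0, -0.2, 0.08, -0.06] rows 2;
```

View pics/fx.png

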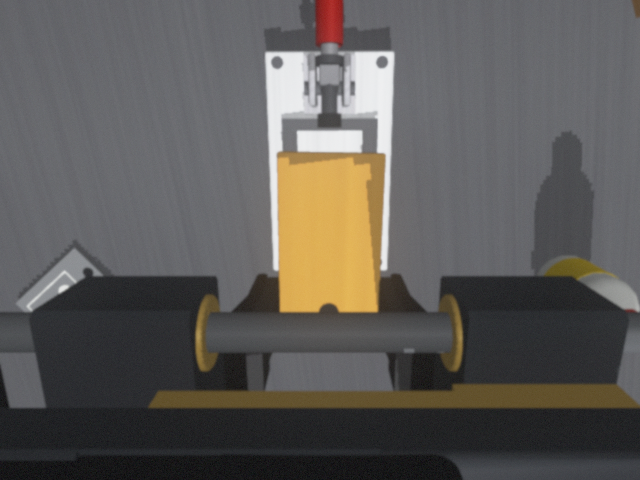

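The blank is square in the hand (columns 278–385) above the open pocket, and the plate spans columns 266–394. One numeric alignment check before lowering.

```bash
python3 - <<'E'
from ik import *
im=cv2.imread('pics/fx.png')[...,::-1].copy();p=robot.camera_params('wrist');o=robot.get_obs();T=R.from_quat(o['tool_rot'])
h=cv2.cvtColor(im,cv2.COLOR_RGB2HSV);w=((h[...,1]<40)&(h[...,2]>170))
mid=[]
for r in range(56,150,4):
    c=np.nonzero(w[r,240:420])[0]+240;X=ray(p,[[c[0]-.5,r],[c[-1]+.5,r]],.015);mid.append(np.r_[X.mean(0),np.linalg.norm(X[0]-X[1])])
mid=np.array(mid);d=mid[-1]-mid[0];print('width mm',mid[:,3].min()*1e3,mid[:,3].max()*1e3)
k=np.abs(mid[:,3]-.084)<.0025;mid=mid[k];rel=T.inv().apply(mid[:,:3]-o['position'])*1e3
f=np.polyfit(rel[:,0],rel[:,1],1);print(len(mid),'plate midline in tool frame: y=%.3f*x+%.2f mm; at x=24: %.2f; angle %.2f deg'%(*f,np.polyval(f,24),np.degrees(np.arctan(f[0]))))
r=[np.nonzero(w[:,c])[0][0] for c in range(285,305)];e=T.inv().apply(ray(p,[[295,np.median(r)-.5]],.015)[0]-o['position'])*1e3
print('plate +x edge in tool x',e,'-> nest centre at tool x',e[0]-87)
E
```

```text
width mm 82.68727485038258 83.65195669365285
24 plate midline in tool frame: y=-0.003*x+0.34 mm; at x=24: 0.26; angle -0.19 deg
plate +x edge in tool x [112.993  -22.0136 154.9694] -> nest centre at tool x 25.992971458057866
```

Request:
apply_moves([
  [0.2,0,2,0,0,0,0.3],
  [0.2,0,5,0,0,0,0.3],
  [0.2,0,8,0,0,0,0.3],
  [0.2,0,10,0,0,0,0.3],
  [0.2,0,11.5,0,0,0,0.3],
])

```text
time: 53.3
position: [0.5473, 0.218, 0.053]
tool_rot: [0.748, 0.663, -0.003, -0.002]
ft_force: [-0.2, -0.3, -0.1]
grip_width: 0.0389
```

Request:
apply_moves([
  [0,0,0.4,0,0,0,0.3],
  [0,0,0.4,0,0,0,0.3],
  [0,0,0.4,0,0,0,0.3],
  [0,0,0.4,0,0,0,0.3],
  [0,0,0.4,0,0,0,0.3],
])

```text
time: 53.72
position: [0.5492, 0.2189, 0.0524]
tool_rot: [0.748, 0.663, -0.0, -0.0]
ft_force: [-0.4, 0.2, -0.7]
grip_width: 0.0394
```

```bash
python3 - <<'E'
from ik import *
held('brass');robot.camera('top');a=np.radians(83.1);u=np.array([np.cos(a),np.sin(a)]);F=np.array([.5513,.2416])
plan((np.r_[F-.0242*u,.0358],down(83.1)));o=robot.get_obs();print(o['position'],o['ft_force'])
E
```

```text
held: far end x 58.4, y -19.4..20.1, rect (27.2, -0.0) [62.5 39.7] 0.6 grip 0.0394 t 53.7167
[-0.14, -0.03, 1.63, -0.07, 0.04, 0.04] rows 1; 
[0.5489 0.2189 0.0521] [-0.7369  0.5611 -0.6495]
```

Request:
apply_moves([
  [-0.14,0,0.3,0,0,0,0.3],
  [-0.14,0,0.6,0,0,0,0.3],
  [-0.14,0,0.9,0,0,0,0.3],
  [-0.14,0,1.2,0,0,0,0.3],
  [-0.14,0,1.2,0,0,0,0.3],
])

```text
time: 54.23
position: [0.5474, 0.2172, 0.0381]
tool_rot: [0.748, 0.664, -0.002, -0.001]
ft_force: [0.0, 0.1, 0.4]
grip_width: 0.0396
```

Request:
apply_moves([
  [0,0,0.2,0,0,0,0.3],
  [0,0,0.3,0,0,0,0.3],
  [0,0,0.4,0,0,0,0.3],
  [0,0,0.4,0,0,0,0.3],
  [0,0,0.4,0,0,0,0.3],
])

```text
time: 54.65
position: [0.5479, 0.2174, 0.0355]
tool_rot: [0.748, 0.664, -0.002, -0.001]
ft_force: [-0.8, -1.4, 4.6]
grip_width: 0.0394
```

```bash
python3 - <<'E'
from ik import *
held('brass');a=np.radians(83.1);u=np.array([np.cos(a),np.sin(a)]);F=np.array([.5513,.2416])
plan((np.r_[F-.0242*u,.0358],down(83.1)));o=robot.get_obs();print(o['position'],o['ft_force'])
E
```

```text
held: far end x 58.4, y -19.2..20.0, rect (27.2, -0.1) [62.4 39.7] 0.4 grip 0.0394 t 54.65
[0.02, 0.04, -0.03, -0.19, 0.08, 0.04] rows 1; 
[0.5479 0.2174 0.0355] [-1.2488  0.4662  4.9394]
```

Light floor contact (about 5 N) at the expected height of 0.0355, so it is in the pocket and not on a strip. I release and check from above.

Request:
apply_moves([
  [0,0,0,0,0,0,0.65],
  [0,0,0,0,0,0,0.65],
  [0,0,0,0,0,0,0.65],
  [0,0,0,0,0,0,0.65],
  [0,0,-0.5,0,0,0,0.65],
])

```text
time: 55.12
position: [0.5474, 0.2172, 0.0391]
tool_rot: [0.748, 0.664, -0.002, -0.001]
ft_force: [-0.5, -0.5, 0.8]
grip_width: 0.0557
```

Request:
apply_moves([
  [0,0,-3,0,0,0,0.65],
  [0,0,-7,0,0,0,0.65],
  [0,0,-11,0,0,0,0.65],
  [1.8,0,-11,0,0,0,0.65],
  [3.6,0,-11,0,0,0,0.65],
])

```text
time: 55.53
position: [0.555, 0.2534, 0.1537]
tool_rot: [0.749, 0.663, 0.002, 0.001]
ft_force: [0.3, -0.7, -1.6]
grip_width: 0.0569
```

Request:
apply_moves([
  [0,0,0,0,0,0,0.65],
  [0,0,0,0,0,0,0.65],
  [0,0,0,0,0,0,0.65],
  [0,0,0,0,0,0,0.65],
  [0,0,0,0,0,0,0.65],
])

```text
time: 55.95
position: [0.5523, 0.2524, 0.1493]
tool_rot: [0.748, 0.663, -0.002, -0.001]
ft_force: [0.5, 0.0, 0.3]
grip_width: 0.0565
```

```bash
cat > chk.py <<'E'
from ik import *
p=robot.camera_params('wrist');im=robot.camera('wrist');o=log();print(o['position'],o['time'])
cv2.imwrite('pics/fx2.png',im[...,::-1])
m=masks(im);m['brass'][312:]=0
b=[r for r in rects(m['brass'],p,.020,1500)]
for r in b:print('blank',*r)
a=np.radians(83.1);u=np.array([np.cos(a),np.sin(a)]);v=np.array([-u[1],u[0]])
h=cv2.cvtColor(im,cv2.COLOR_RGB2HSV);w=((h[...,1]<40)&(h[...,2]>170)).astype(np.uint8);w[305:]=0
c=max(cv2.findContours(w,cv2.RETR_EXTERNAL,cv2.CHAIN_APPROX_NONE)[0],key=cv2.contourArea)[:,0]
X=ray(p,c,.015)[:,:2];s=X@u;t=X@v;O=u*(s.max()-.087)+v*(t.max()+t.min())/2;print('nest',O,'width',t.max()-t.min())
for r in b:print('blank in nest mm',(r[1]-O)@u*1e3,(r[1]-O)@v*1e3)
pv=ray(p,proj(p,[[*(O+.062*u),.045]]),.045)
print('ball expected open',O+u*.132)
E
python3 chk.py
```

```text
[0.5524 0.2525 0.1494] 56.0
blank [329.7239 243.4448] [0.5508 0.2414] [68.9733 37.9855] 82.22425842285156
nest [0.5513 0.2416] width 0.0832281657613057
blank in nest mm -0.1883002335378348 0.4558093021283504
ball expected open [0.5671 0.3726]
```

View pics/fx2.png

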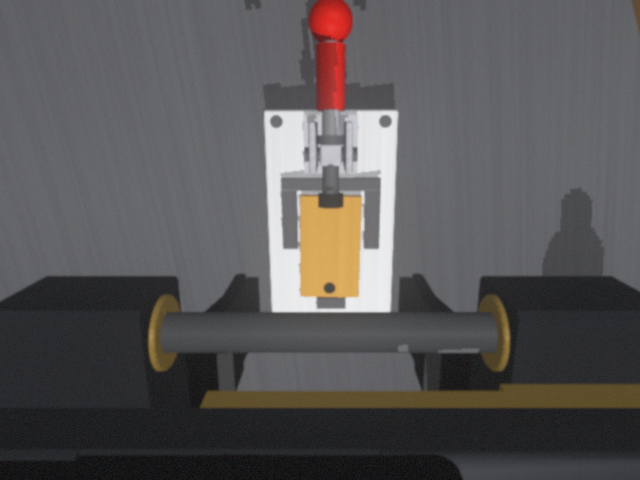

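The blank sits home (−0.2, +0.5 mm, centre (330,243)) with the clamp still open. Next I locate the ball and close the clamp.

```bash
python3 - <<'E'
from ik import *
p=robot.camera_params('wrist');print(ray(p,[[330.5,20.5]],.042))
plan(([.5671,.372,.15],down(83.1)),([.5671,.372,.046],down(83.1)))
E
```

```text
[[0.5671 0.3727 0.042 ]]
[12.04, 0.02, -0.08, -0.26, 0.11, -0.01] rows 3; 
[0.0, 0.0, 10.4, 0.0, 0.0, 0.0] rows 3;
```

Request:
apply_moves([
  [3,0,0,0,0,0,0.65],
  [6,0,0,0,0,0,0.65],
  [9,0,0,0,0,0,0.65],
  [12.1,0,0,0,0,0,0.6],
  [12.1,0,0,0,0,0,0.6],
])

```text
time: 56.42
position: [0.5678, 0.3784, 0.1497]
tool_rot: [0.747, 0.665, 0.001, -0.001]
ft_force: [0.3, 0.6, 0.2]
grip_width: 0.0533
```

Request:
apply_moves([
  [0,0,3,0,0,0,0.6],
  [0,0,6,0,0,0,0.6],
  [0,0,9,0,0,0,0.6],
  [0,0,10.3,0,0,0,0.6],
  [0,0,10.3,0,0,0,0.6],
])

```text
time: 56.83
position: [0.564, 0.3712, 0.0426]
tool_rot: [0.748, 0.663, -0.006, -0.002]
ft_force: [-0.9, 0.2, 0.4]
grip_width: 0.0522
```

Request:
apply_moves([
  [0,0,0,0,0,0,0.6],
  [0,0,0,0,0,0,0],
  [0,0,0,0,0,0,0],
  [0,0,0,0,0,0,0],
  [0,0,0,0,0,0,0],
], newtons=12)

```text
time: 57.25
position: [0.5677, 0.3737, 0.0484]
tool_rot: [0.748, 0.664, -0.0, -0.0]
ft_force: [-0.2, 0.9, -0.5]
grip_width: 0.0331
```

Request:
apply_moves([
  [0,0,0,0,0,0,0],
  [0,0,0,0,0,0,0],
  [0,0,0,0,0,0,0],
  [0,0,0,0,0,0,0],
])

```text
time: 57.58
position: [0.5673, 0.3734, 0.0471]
tool_rot: [0.748, 0.664, -0.001, -0.001]
ft_force: [-0.1, -0.0, 0.1]
grip_width: 0.0231
```

```bash
python3 - <<'E'
from ik import *
o=log();print(o['position'],o['ft_force'],o['grip_width'])
O=np.array([.5513,.2416]);u=np.array([.1201,.9928])
b=np.array([(o['position'][:2]-O)@u-.062,o['position'][2]-.045])*1e3;print('ball about pivot mm',b,np.degrees(np.arctan2(b[0],b[1])))
E
```

```text
[0.5673 0.3734 0.0471] [-0.109  -0.0493  0.0547] 0.02312284113789877
ball about pivot mm [70.7993  2.0721] 88.32355262588523
```

Request:
apply_moves([
  [-0.05,0,-1.1,0,0,0,0],
  [-0.3,0,-2.2,0,0,0,0],
  [-0.7,0,-3.25,0,0,0,0],
  [-1.25,0,-4.2,0,0,0,0],
  [-2.0,0,-5.1,0,0,0,0],
])

```text
time: 58.0
position: [0.565, 0.3539, 0.0996]
tool_rot: [0.748, 0.664, -0.0, -0.001]
ft_force: [2.3, 2.9, 0.1]
grip_width: 0.0229
```

Request:
apply_moves([
  [-0.85,0,-0.7,0,0,0,0],
  [-1.8,0,-1.3,0,0,0,0],
  [-2.8,0,-1.75,0,0,0,0],
  [-3.9,0,-2.05,0,0,0,0],
  [-4.9,0,-2.1,0,0,0,0],
])

```text
time: 58.42
position: [0.5591, 0.3037, 0.1211]
tool_rot: [0.748, 0.663, -0.001, -0.0]
ft_force: [-0.1, 2.6, 7.5]
grip_width: 0.0228
```

Request:
apply_moves([
  [-0.1,0,0,0,0,0,0],
  [-0.2,0,0,0,0,0,0],
  [-0.2,0,0,0,0,0,0],
  [-0.2,0,0,0,0,0,0],
  [-0.2,0,0,0,0,0,0],
])

```text
time: 58.83
position: [0.5588, 0.301, 0.121]
tool_rot: [0.748, 0.663, -0.002, 0.0]
ft_force: [-1.1, -0.0, 10.1]
grip_width: 0.0227
```

```bash
python3 - <<'E'
from ik import *
o=log();print(o['position'],o['ft_force'],o['grip_width'])
O=np.array([.5513,.2416]);u=np.array([.1201,.9928])
print(np.array([(o['position'][:2]-O)@u-.062,o['position'][2]-.045])*1e3)
E
```

```text
[0.5588 0.301  0.121 ] [-1.0608 -0.0148 10.1394] 0.022697458146145055
[-2.1237 76.0286]
```

Request:
apply_moves([
  [-0.1,0,0.1,0,0,0,0],
  [-0.2,0,0.2,0,0,0,0],
  [-0.3,0,0.3,0,0,0,0],
  [-0.3,0,0.3,0,0,0,0],
  [-0.3,0,0.3,0,0,0,0],
])

```text
time: 59.25
position: [0.5585, 0.2986, 0.119]
tool_rot: [0.748, 0.663, -0.001, -0.0]
ft_force: [-1.9, -0.4, 15.4]
grip_width: 0.0232
```

Request:
apply_moves([
  [-0.1,0,0,0,0,0,0],
  [-0.2,0,0,0,0,0,0],
  [-0.3,0,0,0,0,0,0],
  [-0.3,0,0,0,0,0,0],
  [-0.3,0,0,0,0,0,0],
])

```text
time: 59.67
position: [0.5584, 0.2978, 0.1191]
tool_rot: [0.749, 0.663, 0.001, -0.001]
ft_force: [-1.5, 6.4, 14.3]
grip_width: 0.023
```

Resistance of 6 N at the end of travel shows the clamp is seated. I release, lift clear and inspect.

Request:
apply_moves([
  [0.1,0,0,0,0,0,0],
  [0.1,0,0,0,0,0,0.6],
  [0.1,0,0,0,0,0,0.6],
  [0.1,0,0,0,0,0,0.6],
  [0.1,0,0,0,0,0,0.6],
])

```text
time: 60.08
position: [0.5566, 0.2964, 0.1149]
tool_rot: [0.748, 0.663, -0.004, -0.001]
ft_force: [-0.9, 0.2, 0.3]
grip_width: 0.0418
```

Request:
apply_moves([
  [0,0,-3,0,0,0,0.6],
  [0,0,-6,0,0,0,0.6],
  [0,0,-10,0,0,0,0.6],
  [0,0,-10,0,0,0,0.6],
  [0,0,-10,0,0,0,0.6],
])

```text
time: 60.5
position: [0.5595, 0.2978, 0.2181]
tool_rot: [0.748, 0.663, 0.0, 0.0]
ft_force: [0.3, 0.1, -0.5]
grip_width: 0.052
```

Request:
apply_moves([
  [3,0,-3,0,0,0,0.6],
  [7,0,-3,0,0,0,0.6],
  [10,0,-3,0,0,0,0.6],
  [13,0,-3,0,0,0,0.6],
  [16,0,-3,0,0,0,0.6],
])

```text
time: 60.92
position: [0.5764, 0.4571, 0.2428]
tool_rot: [0.748, 0.663, -0.004, -0.001]
ft_force: [0.9, -0.2, 0.3]
grip_width: 0.052
```

Request:
apply_moves([
  [0,0,0,0,0,0,0.6],
  [0,0,0,0,0,0,0.6],
  [0,0,0,0,0,0,0.6],
  [0,0,0,0,0,0,0.6],
  [0,0,0,0,0,0,0.6],
])

```text
time: 61.33
position: [0.5775, 0.4552, 0.2451]
tool_rot: [0.749, 0.663, -0.002, -0.001]
ft_force: [-0.6, 0.3, -0.1]
grip_width: 0.0523
```

```bash
python3 - <<'E'
from ik import *
s=robot.camera('side');t=robot.camera('top')
O=np.array([.5513,.2416]);u=np.array([.1201,.9928]);P=O+.062*u
# ball by circle of red pixels, side view and top view -> triangulate angle
for n,I,(r0,r1,c0,c1) in (('side',s,(160,186,210,245)),('top',t,(225,255,180,210))):
    p=robot.camera_params(n);m=masks(I)['red'];M=np.zeros_like(m);M[r0:r1,c0:c1]=m[r0:r1,c0:c1];ys,xs=np.nonzero(M)
    pred=[(round(f,2),proj(p,[[*(P+.07*np.sin(f)*u),.045+.07*np.cos(f)]])[0].round(1).tolist()) for f in (-.05,0,.05,.1)]
    print(n,xs.mean(),ys.mean(),len(xs),pred)
cv2.imwrite('pics/end.png',np.hstack([cv2.resize(s[150:270,180:300],(400,400),interpolation=cv2.INTER_CUBIC),cv2.resize(t[200:300,170:270],(400,400),interpolation=cv2.INTER_CUBIC)])[...,::-1])
o=log();print(o['position'],o['time'])
E
```

```text
side 225.91803278688525 176.27868852459017 122 [(-0.05, [226.8, 174.4]), (0, [226.0, 173.7]), (0.05, [225.3, 173.0]), (0.1, [224.6, 172.5])]
top 194.85148514851485 241.1980198019802 101 [(-0.05, [195.6, 241.5]), (0, [193.9, 241.3]), (0.05, [192.4, 241.1]), (0.1, [190.8, 240.8])]
[0.5778 0.4556 0.2457] 61.4333
```

View pics/end.png

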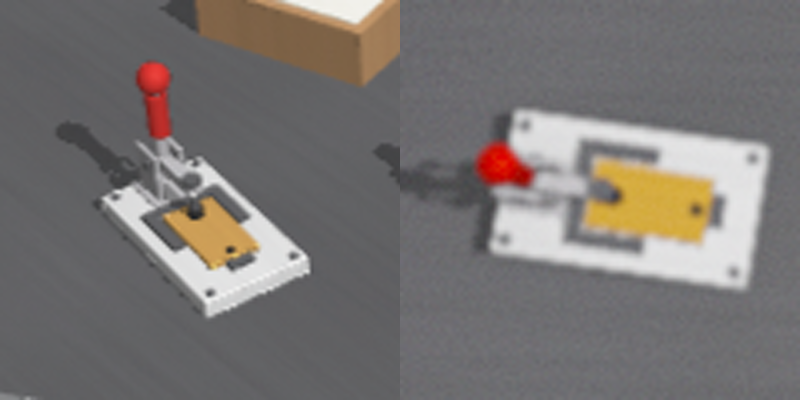

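The foot is down on the blank, and the ball is at top-view pixel (194.9,241.2), as at the start when the clamp was closed. Last numeric check on everything else, then I hand in.

```bash
python3 - <<'E'
from ik import *
t=robot.camera('top');p=robot.camera_params('top');t0=cv2.imread('pics/top0.png')[...,::-1].copy()
for n,I in (('now',t),('start',t0)):
    m=masks(I)
    for k in m:
        for r in rects(m[k],p,.020,50):print(n,k,r[0].round(1),r[1].round(4),r[2].round(1),round(r[3],1))
O=np.array([.5525,.2408]);print('nest by top cam',O)
d=np.abs(t.astype(int)-t0).max(2)>60;print('changed px padlock/oil/greys:',d[155:195,260:340].sum(),d[300:365,235:375].sum(),'lid',d[225:310,435:540].sum())
o=robot.get_obs();print(o['time'],o['position'],o['ft_force'])
robot.hand_in()
E
```

```text
now red [490.3 265.7] [ 0.5321 -0.3596] [70.1 23.8] -14.7
now red [195.2 241.4] [0.5723 0.3271] [30.8 21.2] -88.5
now red [420.5 144. ] [ 0.819  -0.1976] [74.2 14.9] -88.6
now brass [231.2 250. ] [0.5516 0.2401] [68.9 36.1] 80.9
now brass [320.6 172.1] [0.7428 0.0369] [50.3 30. ] -85.3
now brass [420.5 160.1] [ 0.7796 -0.1977] [64.4 14.7] -88.6
now brass [158.4 156.2] [0.8042 0.4249] [171.3 136.7] -72.9
start red [289.2 286.7] [0.4706 0.1042] [67.7 37.9] -64.5
start red [327.3 280.1] [0.4885 0.016 ] [67.  36.9] -88.4
start red [490.5 265.5] [ 0.5322 -0.3596] [70.4 23.8] -14.7
start red [232.2 252.9] [0.5521 0.242 ] [67.8 33.7] 83.4
start red [194.7 241.1] [0.5691 0.3293] [31.7 22.8] 43.1
start red [289.2 225.3] [0.614  0.1096] [67.9 38.4] 78.0
start red [330.5 216.9] [0.6357 0.0114] [68.7 38.4] 68.0
start red [420.5 144. ] [ 0.819  -0.1976] [74.2 14.9] -88.6
start brass [368.6 278. ] [ 0.4961 -0.0783] [71.1 40.3] 88.4
start brass [320.7 172. ] [0.7428 0.0369] [50.3 30. ] -85.3
start brass [420.5 160.1] [ 0.7796 -0.1977] [64.4 14.7] -88.6
start brass [158.3 156.1] [0.8035 0.4249] [170.6 136.7] -73.5
nest by top cam [0.5525 0.2408]
changed px padlock/oil/greys: 0 0 lid 0
61.4833 [0.5778 0.4558 0.2458] [-0.0725  0.0502  0.9655]
the job is handed in; nothing more can be done
```

I finished the job and handed it in at 61 s of the 210 s allowed. All five red tags went through the slot: tag_a from the fixture and the four on the bench. The brass blank is in the pocket with the clamp closed on it.

**Last checks:**
- **Red tags:** none remain on the bench or the lid. After each drop the wrist view showed an empty slot. I could not see inside the box.
- **Blank:** measured within about 0.5 mm of the pocket centre with the wrist camera, before the clamp closed. The top view afterwards put it within about 1 mm, though the clamp arm partly hides it there.
- **Clamp:** the ball is within about half a pixel of where it was when the clamp was closed at the start. The clamp also pushed back with about 6 N at the end of its travel.
- **Bystanders:** the padlock, oil bottle and grey look-alikes show no changed pixels in the top view.

**What went wrong on the way:**
- The first try at the clamp missed because the fingers had not finished closing.
- The second tag hit the lid with about 26 N because I measured before the arm had settled. I picked it up from the lid and posted it cleanly.
- One bench tag was knocked about 4 cm aside during the run; I found it again and posted it.

**Disagreements:** the top and wrist cameras differed by about 1 mm on the fixture and slot positions. The top view also put the blank's angle at 80.9°, against 82.2° from the wrist camera and 83.1° for the pocket. That is about 2° at most, within the 0.12 rad (7°) limit.

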